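Load the hatch deck: square the tray, scrape the dishes in, chock the canisters

TASK

Load the deck of the transfer hatch. First push the empty yellow tray square and flush into the fence corner; then carry the loaded flat shovel over, rest and press its front edge on the tray's near rim before tipping it, so that all its dishes slide off into the tray, and lay the empty shovel flat back on its blue mat. Lay all the canisters on their sides, crosswise in the marked lane, in one closed row that starts against the far fence, and set the orange chock squarely and tightly against the last one, so that nothing can roll; at the end the tray must be flush in its corner, and the things standing around are not to be disturbed.

Things in the scene. Friction and masses are not known exactly. Their poses are not given: they have to be found in the camera images.
- deck: fixed aluminium deck plate, 12 mm thick, x -150 to 130, y -190 to 190. Origin on its underside (bench level), +x away from the robot, +y left; varies in place and yaw. Blue fence 35 mm tall, 10 thick on the far side (inner face x=120) and left side (inner face y=180). Two yellow lines at y=-182 and -78 mark the canister lane, centre y=-130
- corner (a point): the fence corner on the deck: where the two inner fence faces meet, on the deck's top (deck x=120, y=180, z=12)
- lane (a point): middle of the canister lane at the far fence's inner face, on the deck's top (deck x=120, y=-130, z=12); the row starts here and grows towards the robot (deck -x)
- tray: loose yellow open tray, outside 160 (x) by 170 (y) by 45 mm high, walls and floor 5 mm, about 0.6 kg. Origin at the centre of its underside. Starts on the deck 25 to 60 mm from both fences, skewed up to 0.2 rad, x roughly along the deck's x; home, its origin is at deck x=40, y=95, z=12, axes along the deck's. Near rim: top of the wall at tray x=-80, z=45
- mat: fixed blue rest mat, 280 (x) by 170 (y) by 4 mm, origin at the centre of its underside. The shovel lies on it at the start, left or right of the deck
- shovel: loose flat steel shovel, 0.4 kg. Slippery blade 130 (x) by 132 (y) by 4 mm (friction 0.35), side walls 16 mm and back wall 24 mm high, open front. Origin: centre of the blade's underside; +x to the front edge, +z up. Black handle: straight bar along x, x=-190 to -70, 18 mm wide (y), 26 high, centre z=48. Starts on the mat near mat x=55, y=0
- edge (a point): middle of the shovel's front edge, on the underside (shovel x=65, z=0)
- grip (a point): point in the middle of the shovel's handle (shovel x=-105, z=48), where it is taken across the 18 mm width
- rack: fixed grey rack plate 280 (x) by 160 (y) by 6 mm, origin at the centre of its underside, on the other side of the deck from the mat. White ribs 5 mm high, within 18 mm of each canister's axis, keep the canisters from rolling. Canister places at rack x=-86 and 8, y=-38 and 38; chock place near x=101, y=0
- chock: loose orange chock block with a black grip rib. Base 60 (x) by 84 (y) by 26 mm high; rib on top 16 mm wide (x), 70 long (y), from z=26 to z=76. Origin at the centre of its underside, 0.25 kg
- dish1: closed culture dish, a disc 60 mm in diameter and 14 mm high, 25 g, lying on the shovel's blade at the start (2 to 4 of the four are there). Origin at the centre of its underside, +z up
- dish2: closed culture dish, a disc 60 mm in diameter and 14 mm high, 25 g, lying on the shovel's blade at the start (2 to 4 of the four are there). Origin at the centre of its underside, +z up
- dish3: closed culture dish, a disc 60 mm in diameter and 14 mm high, 25 g, lying on the shovel's blade at the start (2 to 4 of the four are there). Origin at the centre of its underside, +z up
- dish4: closed culture dish, a disc 60 mm in diameter and 14 mm high, 25 g, lying on the shovel's blade at the start (2 to 4 of the four are there). Origin at the centre of its underside, +z up
- can1: gas canister, a white cylinder with blue ends, 40 mm in diameter and 84 mm long, 0.12 kg, lying in the rack at the start (2 or 3 of the four are there). Origin at its centre, x along its axis; it rolls with slight resistance
- can2: gas canister, a white cylinder with blue ends, 40 mm in diameter and 84 mm long, 0.12 kg, lying in the rack at the start (2 or 3 of the four are there). Origin at its centre, x along its axis; it rolls with slight resistance
- can3: gas canister, a white cylinder with blue ends, 40 mm in diameter and 84 mm long, 0.12 kg, lying in the rack at the start (2 or 3 of the four are there). Origin at its centre, x along its axis; it rolls with slight resistance
- can4: gas canister, a white cylinder with blue ends, 40 mm in diameter and 84 mm long, 0.12 kg, lying in the rack at the start (2 or 3 of the four are there). Origin at its centre, x along its axis; it rolls with slight resistance
- jar_a: bystander, not to be moved: glass jar with blue lid, 100 mm across, 97 high with its knob; origin at the centre of its underside
- jar_b: bystander, not to be moved: glass jar with blue lid, 100 mm across, 97 high with its knob; origin at the centre of its underside
- jar_c: bystander, not to be moved: smaller jar with blue lid, 84 mm across, 92 high with its knob; origin at the centre of its underside
- tipbox: bystander, not to be moved: green pipette tip box 80 by 115 by 57 mm; origin at the centre of its underside
- timer: bystander, not to be moved: white bench timer 55 by 70 by 20 mm; origin at the centre of its underside
- clampblock: bystander, not to be moved: small metal block 45 by 90 by 18 mm with a brass stud, 30 mm high in all; origin at the centre of its underside
Things that resemble listed ones, but are neither listed nor needed, are in the scene too. There is more than one size of the chock; the job needs the larger.

How it is judged:
On the way, in this order (a step that is already met when the one before it is completed fails the run):
1. the tray is square and flush in the fence corner (x of tray in the frame of deck between 0.037 and 0.043 m and y of tray in the frame of deck between 0.092 and 0.098 m and angle between the x axis of tray and the x axis of deck, either way round below 0.03 rad and angle between tray's own z axis and vertical below 0.03 rad), for 0.2 s.
2. the shovel's front edge presses on the tray's near rim, nose tipped down, with dishes still on the blade (contact force between shovel and tray above 0.5 N and angle between shovel's own x axis and vertical between 1.7 and 2.7 rad and x of edge in the frame of tray between -0.1 and -0.04 m and z of edge in the frame of tray between 0.025 and 0.065 m and ((x of dish1 in the frame of shovel between -0.07 and 0.06 m and y of dish1 in the frame of shovel between -0.06 and 0.06 m and z of dish1 in the frame of shovel between -0.002 and 0.03 m) or (x of dish2 in the frame of shovel between -0.07 and 0.06 m and y of dish2 in the frame of shovel between -0.06 and 0.06 m and z of dish2 in the frame of shovel between -0.002 and 0.03 m) or (x of dish3 in the frame of shovel between -0.07 and 0.06 m and y of dish3 in the frame of shovel between -0.06 and 0.06 m and z of dish3 in the frame of shovel between -0.002 and 0.03 m) or (x of dish4 in the frame of shovel between -0.07 and 0.06 m and y of dish4 in the frame of shovel between -0.06 and 0.06 m and z of dish4 in the frame of shovel between -0.002 and 0.03 m))), for 0.1 s.
At the end, for the whole second after the job is handed in: Tray home within 3 mm, 0.03 rad; dishes at rest in it; shovel flat on its mat (within 60 mm); canisters crosswise in the lane (25 mm, 0.12 rad), one row from the far fence, gaps 7 mm in all; chock against the last (gaps 9 mm in all, 25 mm, 0.12 rad) (all of step 1 and x of shovel in the frame of mat between -0.02 and 0.12 m and y of shovel in the frame of mat between -0.06 and 0.06 m and z of shovel in the frame of mat between 0 and 0.01 m and angle between each of shovel, chock's own z axis and vertical below 0.06 rad and linear speed of each of shovel, dish1, dish2, dish3, dish4, chock, can1, can2, can3, can4 below 0.02 m/s and x of dish1 in the frame of tray between -0.075 and 0.075 m and y of dish1 in the frame of tray between -0.08 and 0.08 m and z of dish1 in the frame of tray between 0 and 0.042 m and x of dish2 in the frame of tray between -0.075 and 0.075 m and y of dish2 in the frame of tray between -0.08 and 0.08 m and z of dish2 in the frame of tray between 0 and 0.042 m and x of dish3 in the frame of tray between -0.075 and 0.075 m and y of dish3 in the frame of tray between -0.08 and 0.08 m and z of dish3 in the frame of tray between 0 and 0.042 m and x of dish4 in the frame of tray between -0.075 and 0.075 m and y of dish4 in the frame of tray between -0.08 and 0.08 m and z of dish4 in the frame of tray between 0 and 0.042 m and y of chock in the frame of deck between -0.155 and -0.105 m and z of chock in the frame of deck between 0.008 and 0.016 m and angle between the x axis of chock and the x axis of deck, either way round below 0.12 rad and ((x of chock in the frame of deck between 0.041 and 0.053 m and (x of can1 in the frame of deck between 0.093 and 0.103 m or x of can2 in the frame of deck between 0.093 and 0.103 m or x of can3 in the frame of deck between 0.093 and 0.103 m or x of can4 in the frame of deck between 0.093 and 0.103 m)) or (x of chock in the frame of deck between 0.001 and 0.013 m and (x of can1 in the frame of deck between 0.053 and 0.063 m or x of can2 in the frame of deck between 0.053 and 0.063 m or x of can3 in the frame of deck between 0.053 and 0.063 m or x of can4 in the frame of deck between 0.053 and 0.063 m)) or (x of chock in the frame of deck between -0.039 and -0.027 m and (x of can1 in the frame of deck between 0.013 and 0.023 m or x of can2 in the frame of deck between 0.013 and 0.023 m or x of can3 in the frame of deck between 0.013 and 0.023 m or x of can4 in the frame of deck between 0.013 and 0.023 m))) and y of can1 in the frame of deck between -0.155 and -0.105 m and z of can1 in the frame of deck between 0.028 and 0.036 m and angle between the x axis of each of can1, can2, can3, can4 and the y axis of deck, either way round below 0.12 rad and (x of can1 in the frame of deck between 0.093 and 0.103 m or (x of can1 in the frame of deck between 0.053 and 0.063 m and (x of can2 in the frame of deck between 0.093 and 0.103 m or x of can3 in the frame of deck between 0.093 and 0.103 m or x of can4 in the frame of deck between 0.093 and 0.103 m)) or (x of can1 in the frame of deck between 0.013 and 0.023 m and (x of can2 in the frame of deck between 0.053 and 0.063 m or x of can3 in the frame of deck between 0.053 and 0.063 m or x of can4 in the frame of deck between 0.053 and 0.063 m))) and y of can2 in the frame of deck between -0.155 and -0.105 m and z of can2 in the frame of deck between 0.028 and 0.036 m and (x of can2 in the frame of deck between 0.093 and 0.103 m or (x of can2 in the frame of deck between 0.053 and 0.063 m and (x of can1 in the frame of deck between 0.093 and 0.103 m or x of can3 in the frame of deck between 0.093 and 0.103 m or x of can4 in the frame of deck between 0.093 and 0.103 m)) or (x of can2 in the frame of deck between 0.013 and 0.023 m and (x of can1 in the frame of deck between 0.053 and 0.063 m or x of can3 in the frame of deck between 0.053 and 0.063 m or x of can4 in the frame of deck between 0.053 and 0.063 m))) and y of can3 in the frame of deck between -0.155 and -0.105 m and z of can3 in the frame of deck between 0.028 and 0.036 m and (x of can3 in the frame of deck between 0.093 and 0.103 m or (x of can3 in the frame of deck between 0.053 and 0.063 m and (x of can1 in the frame of deck between 0.093 and 0.103 m or x of can2 in the frame of deck between 0.093 and 0.103 m or x of can4 in the frame of deck between 0.093 and 0.103 m)) or (x of can3 in the frame of deck between 0.013 and 0.023 m and (x of can1 in the frame of deck between 0.053 and 0.063 m or x of can2 in the frame of deck between 0.053 and 0.063 m or x of can4 in the frame of deck between 0.053 and 0.063 m))) and y of can4 in the frame of deck between -0.155 and -0.105 m and z of can4 in the frame of deck between 0.028 and 0.036 m and (x of can4 in the frame of deck between 0.093 and 0.103 m or (x of can4 in the frame of deck between 0.053 and 0.063 m and (x of can1 in the frame of deck between 0.093 and 0.103 m or x of can2 in the frame of deck between 0.093 and 0.103 m or x of can3 in the frame of deck between 0.093 and 0.103 m)) or (x of can4 in the frame of deck between 0.013 and 0.023 m and (x of can1 in the frame of deck between 0.053 and 0.063 m or x of can2 in the frame of deck between 0.053 and 0.063 m or x of can3 in the frame of deck between 0.053 and 0.063 m)))); the robot touches nothing.
It fails at once if a bystander is moved by more than 30 mm (distance of any of jar_a, jar_b, jar_c, tipbox, timer, clampblock from where it was at the start of the episode above 0.03 m).
Of can1, can2, can3, can4 only 2 to 3 are there at a start; the rules pass over those that are not, and their reading is None.
Of dish1, dish2, dish3, dish4 only 2 to 4 are there at a start; the rules pass over those that are not, and their reading is None.
At some moment in a run one of tray, chock may be knocked a few centimetres aside while the robot is not near it.
It also fails if it takes over 200 s, if anything falls off the work surface, if the arm or the gripper's body presses on something with over 40 N, if the wrist force passes 120 N, or if a joint passes its speed limit or range.

ROBOT

A 6-joint arm with a two-finger parallel gripper is mounted at the origin on the work surface. World frame = base frame: x ahead of the robot, y to its left, z up, the work surface at z = 0. Lengths are in m, angles in rad, forces in N, time in s.
With the tool pointing down it reaches from about 0.325 to 0.85 m from the base axis. Payload 15.5 kg.
Tool frame: the origin (TCP) lies at the very end of the fingers, on their centre line; the grasp point (between the pads) lies 19 mm behind it (ctrl.grip_point_offset is the distance from the TCP to the grasp point, in m); z points along the fingers, y is the line along which they close (so a half turn about z gives the same grasp; the last joint's range is limited). The gripper opens to 91 mm and grips with 3 to 60 N. Pads are 32 mm wide; open, the fingers measure 118 mm over their backs; the gripper's body (76 mm by 178 mm) begins 60 mm behind the grasp point.
Start: joints at [-1.353, 0.494, 1.345, -0, 1.302, -0.096], TCP at [0.193, -0.594, 0.193] pointing down, gripper open.
Joint ranges: [-2.91, 2.91], [-0.82, 2.16], [0.22, 2.67], [-1.22, 4.37], [0.12, 2.79], [-3.08, 3.08]. Speed limits (rad/s): [1.89, 1.89, 2.57, 3.01, 3.01, 3.01].

INTERFACE

Orientations are given as a rotation vector (axis times angle).
In Python, from plant import ctrl gives the robot as it stands.
- The arm moves only by the shell command python3 -m jog 'ROWS' [OPENING] [FORCE]. ROWS is JSON, a list of rows, each a list of 2 entries, a list of its own where there are three numbers: the shift along the world's x, y, z each as a share of 750 mm, from -1 to 1, then the turn, a rotation vector about the world's x, y, z each as a share of 1.5 rad, from -1 to 1. In form: [[[dx, dy, dz], [ax, ay, az]], ...]. A call has 1 to 10 rows; each row is the pose to reach, as a shift and turn from the pose commanded when the call began; what a row does not reach only later rows make up. A row lasts 1/12 s, in which the tool goes at most 41.7 mm and 7.16 degrees, less where a joint would pass 70% of its speed; a pose out of reach is approached as far as the arm can. A call with a number of a shift or a turn outside -1 to 1 is refused whole. A call with a gripper value outside its range is refused whole. OPENING is the closure, from -1 (fully open) to 1 (shut), set as the call begins (- or left out, the last holds). The fingers move at their own pace and stop on an object; FORCE is the grip in N (left out, the last holds). Time passes only in rows, so rows that repeat a pose let the fingers close. It gives the time, the measured TCP pose, the force, the opening and the grip force at its end, in the units of the state.
- ctrl.get_obs(): the state, without advancing time (a new reading comes with each control period).
- ctrl.camera(name): name is "scene" or "top" or "wrist"; returns a dict with "img" (384x512x3 uint8, blue, green, red), "fx", "fy", "cx", "cy" (pixels), "position" and "orientation" of the camera in the world. Camera axes: x right, y down, z forward; pixel columns grow to the right and rows downward; lengths in m; the calibration is good to about 2 mm. A picture is of the moment at which its call begins. There is no depth.
- ctrl.job_done(): hands the job in; it is judged then, once.
The state is a dict: "clock": time; "joint_positions": joint angles; "qvel": joint speeds; "effort": joint torques, N m; "ee_pos": TCP position; "tool_rot": TCP orientation; "ft_force": force on the tool from outside, world axes, zero at the start; "moment": the same for the moment, N m; "gripper_width": finger opening in m; "grip_force": force on a finger pad.
Only numpy, scipy, OpenCV 4.12 (cv2) and the standard library are available. Lean on these libraries where they do the work, as an engineer would, in place of code of your own. Each camera call takes 0.05 s, during which the arm holds its last target. There are 200 camera calls.

## Working session

There is one attempt and no reset: what is moved stays moved. The work goes in short steps, Python scripts to look and compute and a shell command to move; the robot and the scene stay as the last step left them, time stands still between calls to the robot, and variables do not carry over. Pictures are saved under pics/ and viewed, at most 14 in all, crops included, and the job is handed in when it is done.

```bash
mkdir -p pics; ls
cat > h.py <<'E'
import numpy as np, cv2
from scipy.spatial.transform import Rotation as R
from plant import ctrl
def cam(n,save=None):
    c=ctrl.camera(n)
    c['img']=np.array(c['img'])
    if save: cv2.imwrite('pics/'+save+'.png',c['img'])
    return c
def rot(o):
    o=np.array(o,float)
    return o if o.shape==(3,3) else (R.from_rotvec(o).as_matrix() if o.size==3 else R.from_quat(o).as_matrix())
def ray(c,uv,z):
    "pixels -> world points on plane height z"
    uv=np.atleast_2d(np.array(uv,float))
    d=np.c_[(uv[:,0]-c['cx'])/c['fx'],(uv[:,1]-c['cy'])/c['fy'],np.ones(len(uv))]@rot(c['orientation']).T
    p=np.array(c['position'],float)
    return p+d*((z-p[2])/d[:,2])[:,None]
def proj(c,P):
    q=(np.atleast_2d(P)-np.array(c['position']))@rot(c['orientation'])
    return np.c_[q[:,0]/q[:,2]*c['fx']+c['cx'],q[:,1]/q[:,2]*c['fy']+c['cy']]
E
python3 - <<'E'
from h import *
for n in('top','scene','wrist'):
    c=cam(n,n+'0'); print(n,c['fx'],c['cx'],c['cy'],c['position'],c['orientation'],c['img'].shape)
print(ctrl.get_obs())
E
```

```text
pics
top 387.1737319149527 258.7216680208868 187.74357799126352 [ 0.47858262 -0.01051299  1.02664188] [-2.18477212  2.14084715 -0.07737396] (384, 512, 3)
scene 349.6824739506476 254.95688069958987 190.38718894050697 [ 0.85525079 -0.49206451  0.84573934] [-2.42648587 -0.70488146  0.21105465] (384, 512, 3)
wrist 308.2707714581705 258.2853003727018 193.8041783735418 [ 0.26896376 -0.57021923  0.38387586] [ 2.34661019 -1.70516443 -0.24719877] (384, 512, 3)
{'clock': 0.15, 'joint_positions': array([-1.35244500e+00,  4.94048669e-01,  1.34599455e+00,  3.67982009e-06,
        1.30253982e+00, -9.54855673e-02]), 'qvel': array([ 0.00016072, -0.00265422, -0.00210147,  0.00058438, -0.00171136,
        0.00084462]), 'effort': array([ 2.02167073e-03, -8.79206371e+01, -3.82048523e+01,  7.11876992e-02,
        5.02376212e-02, -6.93589868e-05]), 'ee_pos': array([ 0.19288447, -0.59414203,  0.1921682 ]), 'tool_rot': array([-3.10201726e+00, -4.90797186e-01,  8.99201726e-05]), 'ft_force': array([ 1.08375382, -0.30553145, -0.24718802]), 'moment': array([-0.05570717,  0.00556358,  0.06792811]), 'grip_force': 0.0, 'gripper_width': 0.09106759101666669}
```

View pics/top0.png

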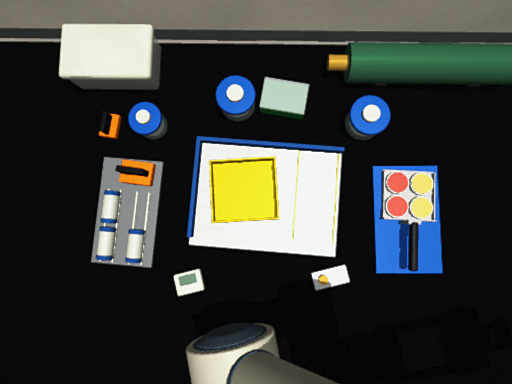

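View pics/scene0.png

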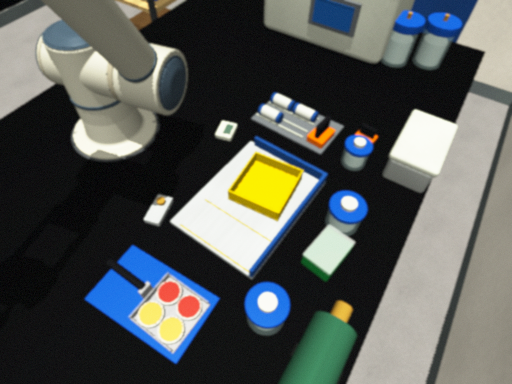

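Top view: deck with fence on the far and left sides and the tray at about (245,190). The rack is on the left with 3 cans at (110,205), (105,243) and (136,247), and the large chock at (135,172). The mat, shovel and 4 dishes are on the right, with the handle at (414,245). The small decoy chock is at (110,125).

```bash
cat > m.py <<'E'
from h import *
def mask(c,lo,hi): return cv2.inRange(cv2.cvtColor(c['img'],cv2.COLOR_BGR2HSV),np.array(lo),np.array(hi))
def blobs(m,amin,box=None):
    if box: k=np.zeros_like(m);x0,y0,x1,y1=box;k[y0:y1,x0:x1]=m[y0:y1,x0:x1];m=k
    cs,_=cv2.findContours(m,cv2.RETR_EXTERNAL,cv2.CHAIN_APPROX_NONE)
    return sorted([q for q in cs if cv2.contourArea(q)>=amin],key=cv2.contourArea,reverse=True)
def rect(c,q,z):
    P=ray(c,q[:,0,:]+0.0,z); (cx,cy),(w,h),a=cv2.minAreaRect((P[:,:2]*1000).astype(np.float32))
    if a>45: a-=90; w,h=h,w
    return cx,cy,w,h,a   # mm,deg; w along near-x axis
E
python3 - <<'E'
from m import *
c=cam('top')
np.set_printoptions(precision=1,suppress=True)
Y=mask(c,(22,120,70),(35,255,255)); W=mask(c,(0,0,120),(179,70,255)); B=mask(c,(105,130,60),(125,255,255)); O=mask(c,(5,150,120),(18,255,255)); K=mask(c,(0,0,0),(179,255,60));G=mask(c,(0,0,60),(179,60,130))
for n,q in [('tray',blobs(Y,800,(195,145,300,240)))]:
    for q in q[:1]: print(n,rect(c,q,.057),rect(c,q,.012))
for q in blobs(B,150): print('blue',cv2.boundingRect(q),np.array(rect(c,q,.004)),np.array(rect(c,q,.047)))
for q in blobs(O,20): print('orange',cv2.boundingRect(q),cv2.contourArea(q),np.array(rect(c,q,.032)))
D=W|Y
D=cv2.morphologyEx(D,cv2.MORPH_CLOSE,np.ones((7,7)))
for q in blobs(D,100): print('white',cv2.boundingRect(q),cv2.contourArea(q),np.array(rect(c,q,.012)))
for q in blobs(G,300): print('grey',cv2.boundingRect(q),cv2.contourArea(q),np.array(rect(c,q,.006)))
k=c['img']
cv2.imwrite('pics/crops.png',np.hstack([cv2.resize(k[145:275,80:180],None,fx=4,fy=4,interpolation=cv2.INTER_CUBIC),cv2.resize(k[155:285,360:450],None,fx=4,fy=4,interpolation=cv2.INTER_CUBIC)]))
E
```

```text
tray (565.164306640625, 50.33218765258789, 158.71527099609375, 167.84176635742188, 4.456498622894287) (569.1824951171875, 53.15596389770508, 166.08111572265625, 175.6311492919922, 4.456496715545654)
blue (372, 165, 71, 109) [ 501.5 -375.4  281.6  172.     1.6] [ 500.5 -360.   269.7  164.8    1.6]
blue (350, 95, 41, 40) [ 777.8 -281.4  107.1  107.2    0.8] [ 765.3 -270.   102.6  102.7    0.8]
blue (215, 75, 41, 40) [827.9  83.1 109.  108.9   0.9] [813.2  79.1 104.4 104.4   0.9]
blue (187, 136, 158, 102) [565.1  -5.6 272.9 398.7  -3.4] [561.5  -5.8 261.4 382.   -3.4]
blue (128, 102, 34, 33) [758.8 327.6  88.9  90.9   0.9] [747.  313.4  85.1  87.1   0.9]
orange (119, 159, 35, 27) 472.0 [606.1 333.4  60.8  84.8  -7. ]
orange (99, 114, 21, 24) 183.0 [730.8 411.9  63.7  45.8  -8.1]
white (0, 0, 507, 79) 18566.0 [ 981.7   49.3  223.6 1397.     0.5]
white (189, 143, 153, 114) 14446.0 [546.   -5.5 272.  381.6  -3.5]
white (91, 157, 71, 110) 5176.5 [505.7 359.4 276.8 157.6  -3.7]
white (383, 169, 53, 55) 2501.0 [ 559.1 -378.7  139.4  133.6   -0.5]
white (187, 332, 87, 52) 1638.0 [126.1  66.  107.4 227.8  14.2]
white (260, 77, 49, 38) 1325.0 [824.8 -49.2  85.5 121.1  -8.9]
white (311, 265, 39, 25) 587.5 [ 347.  -175.9   45.7   91.2   15.2]
white (174, 269, 30, 27) 561.0 [325.3 189.3  55.6  71.5  15.2]
white (363, 105, 18, 17) 213.5 [ 779.4 -283.3   43.6   45.2    0.8]
white (227, 84, 17, 17) 204.0 [831.9  82.5  44.5  43.3   1.4]
white (136, 110, 15, 14) 143.0 [761.9 330.5  36.1  37.5 -43.5]
grey (0, 0, 512, 89) 15220.0 [ 970.8   42.5  252.8 1419.3    0.5]
grey (186, 324, 152, 60) 2318.0 [151.   -1.2 145.  382.6   1.7]
```

View pics/crops.png

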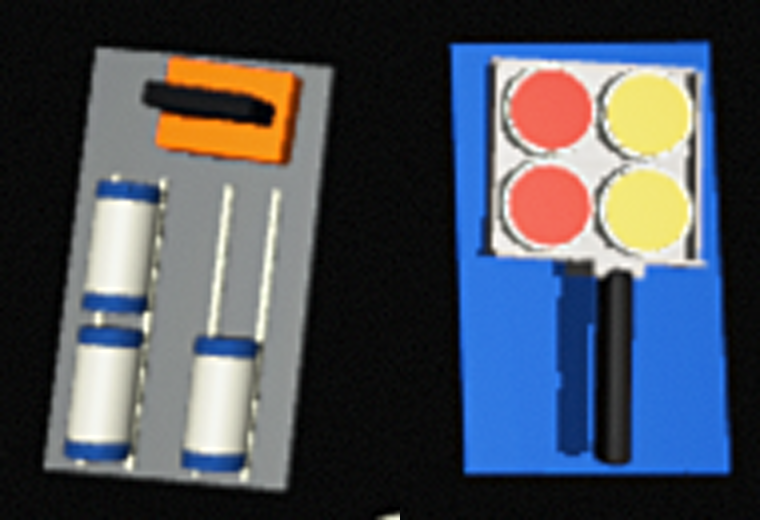

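Crops: three cans. Two are in the left column, one behind the other with a gap of about 10 mm, and one is at the near end of the right column. The chock rib runs roughly along y. The shovel is straight on the mat with its handle centred on blade pixel (615,365). Next I fit lines for the deck, handle and cans.

Run:
```python
from m import *
np.set_printoptions(precision=2,suppress=True)
c=cam('top'); hsv=cv2.cvtColor(c['img'],cv2.COLOR_BGR2HSV)
W=mask(c,(0,0,120),(179,70,255))
def fit(uv,z):
    P=ray(c,uv,z)[:,:2]*1000
    vx,vy,x0,y0=cv2.fitLine(P.astype(np.float32),cv2.DIST_HUBER,0,.01,.01).ravel(); return np.array([x0,y0]),np.array([vx,vy]),np.std((P-[x0,y0])@[-vy,vx])
L,Rr,T,Bt=[],[],[],[]
for v in range(155,230): 
    u=np.flatnonzero(W[v,186:215])+186; L.append((u[0]-.5,v)); u=np.flatnonzero(W[v,300:352])+300; Rr.append((u[-1]+.5,v))
for u in range(205,330):
    v=np.flatnonzero(W[136:165,u])+136
    if len(v): T.append((u,v[0]-.5))
    v=np.flatnonzero(W[232:264,u])+232; Bt.append((u,v[-1]+.5))
for n,e,ax in(('left',L,0),('right',Rr,0),('top',T,1),('bot',Bt,1)):
    p,d,s=fit(e,.012); print(n,p,d,'ang',np.degrees(np.arctan2(d[1],d[0]))%180,'res',s)
# handle
K=mask(c,(0,0,0),(179,255,45)); K[:, :395]=0;K[:,430:]=0;K[:226]=0;K[272:]=0
uv=[]
for v in range(230,266):
    u=np.flatnonzero(K[v]); 
    if len(u): uv.append((u.mean(),v)) 
print('handle',len(uv),fit(uv,.065)); P=ray(c,uv,.065)*1000; print(P[0],P[-1]); v=np.flatnonzero(K.any(1)); print(v.min(),v.max(),ray(c,[(415,v.max()+.5)],.065))
# blade front edge etc via mask white
q=blobs(cv2.morphologyEx(W|mask(c,(0,60,120),(35,255,255)),cv2.MORPH_CLOSE,np.ones((5,5))),800,(375,165,445,225))[0]; print('blade',np.array(rect(c,q,.012)))
# cans : white or blue px on rack
yaw=np.radians(-3.7); C=np.array([506,361.5]); Rm=np.array([[np.cos(yaw),-np.sin(yaw)],[np.sin(yaw),np.cos(yaw)]])
M=mask(c,(100,100,60),(125,255,255))
for q in blobs(M,8,(90,180,160,268)): 
    p=ray(c,[q[:,0].mean(0)],.036)[0]; print('can end',p*1000, Rm.T@(p[:2]*1000-C), cv2.contourArea(q))
ch=np.array([606.1,333.4]); print('chock in rack',Rm.T@(ch-C))
```

```text
left [559.64 175.47] [ 1.   -0.06] ang 176.49855 res 0.7502384557920673
right [ 565.41 -197.92] [ 1.   -0.06] ang 176.49026 res 0.763205165547676
top [681.8   -5.75] [0.07 1.  ] ang 86.255646 res 0.9798716128448495
bot [409.36 -11.95] [0.06 1.  ] ang 86.53067 res 0.7505875932388283
handle 36 (array([ 424.72, -366.19], dtype=float32), array([ 1.  , -0.05], dtype=float32), np.float64(1.0762222836112947))
[ 472.  -368.9   65. ] [ 387.37 -365.08   65.  ]
226 270 [[ 0.37 -0.37  0.06]]
blade [ 558.74 -378.63  138.6   135.21   -1.2 ]
can end [457.89 399.41  36.  ] [-50.46  34.73] 49.0
can end [453.21 323.62  36.  ] [-50.24 -41.21] 46.5
can end [385.44 404.34  36.  ] [-123.07   34.97] 44.0
can end [552.08 393.38  36.  ] [43.92 34.79] 44.0
can end [479.61 397.01  36.  ] [-28.63  33.74] 43.0
can end [380.08 328.73  36.  ] [-123.54  -40.82] 41.5
chock in rack [101.7  -21.58]
```

```bash
cat > w.py <<'E'
import sys
from h import *
# w.py [deck|world] x y z yaw [pitch]  (mm,deg) -> shares of shift and turn from the present pose
FR={'world':(0,0,0),'deck':(560.7,-6.1,-3.5)}
def pose(f,x,y,z,yaw,pitch=0):
    X,Y,a=FR[f]; a0=np.radians(a)
    p=np.array([X+x*np.cos(a0)-y*np.sin(a0),Y+x*np.sin(a0)+y*np.cos(a0),z])/1000
    return p,R.from_euler('ZY',[yaw+a,pitch],degrees=True)*R.from_euler('x',180,degrees=True)
if __name__=='__main__':
    p,r=pose(sys.argv[1],*map(float,sys.argv[2:]))
    o=ctrl.get_obs(); d=(p-o['ee_pos'])/.75; w=(r*R.from_rotvec(o['tool_rot']).inv()).as_rotvec()/1.5
    X,Y,a=FR['deck']; a=np.radians(a); e=o['ee_pos']*1000-[X,Y,0]
    print('t',round(o['clock'],1),'shift',np.round(d,4),'turn',np.round(w,4),'deck now',np.round([e[0]*np.cos(a)+e[1]*np.sin(a),-e[0]*np.sin(a)+e[1]*np.cos(a),e[2]],1),'F',np.round(o['ft_force'],1),'g',round(o['gripper_width']*1000,1),'q',np.round(o['joint_positions'],2))
E
python3 w.py deck -118 57 150 0; python3 w.py deck -118 57 22 0
```

```text
t 0.2 shift [ 0.338   0.8698 -0.0565] turn [-0.0004 -0.     -0.2499] deck now [-331.2 -609.6  192.3] F [ 0.5 -0.   0. ] g 91.0 q [-1.35  0.49  1.35 -0.    1.3  -0.1 ]
t 0.2 shift [ 0.338   0.8698 -0.2271] turn [-0.0004 -0.     -0.2499] deck now [-331.2 -609.6  192.3] F [ 0.5 -0.   0. ] g 91.0 q [-1.35  0.49  1.35 -0.    1.3  -0.1 ]
```

```bash
python3 -m jog '[[[0.338,0.435,-0.05],[0,0,-0.25]],[[0.338,0.435,-0.05],[0,0,-0.25]],[[0.338,0.435,-0.05],[0,0,-0.25]],[[0.338,0.435,-0.05],[0,0,-0.25]],[[0.338,0.435,-0.05],[0,0,-0.25]],[[0.338,0.435,-0.05],[0,0,-0.25]],[[0.338,0.435,-0.05],[0,0,-0.25]],[[0.338,0.435,-0.05],[0,0,-0.25]],[[0.338,0.435,-0.05],[0,0,-0.25]],[[0.338,0.435,-0.05],[0,0,-0.25]]]' -1; python3 -m jog '[[[0,0.435,0],[0,0,0]],[[0,0.435,0],[0,0,0]],[[0,0.435,0],[0,0,0]],[[0,0.435,0],[0,0,0]],[[0,0.435,0],[0,0,0]],[[0,0.435,0],[0,0,0]],[[0,0.435,0],[0,0,0]],[[0,0.435,0],[0,0,0]],[[0,0.435,0],[0,0,0]],[[0,0.435,0],[0,0,0]]]'; python3 w.py deck -118 57 22 0
```

```text
clock: 1.08
ee_pos: [0.4456, -0.2688, 0.1553]
tool_rot: [3.14, -0.096, 0.0]
ft_force: [1.1, -0.7, -0.2]
gripper_width: 0.0913
grip_force: 0.0
clock: 1.92
ee_pos: [0.4445, 0.0573, 0.1554]
tool_rot: [3.14, -0.09, 0.0]
ft_force: [-0.6, -0.7, -0.5]
gripper_width: 0.0913
grip_force: 0.0
t 1.9 shift [ 0.0026  0.001  -0.1779] turn [ 0.      0.0001 -0.0024] deck now [-119.9   56.1  155.4] F [-0.6 -0.7 -0.5] g 91.3 q [-0.01  0.3   1.81 -0.    1.03  1.62]
```

```bash
python3 -m jog '[[[0.0026,0.001,-0.09],[0,0,-0.0024]],[[0.0026,0.001,-0.16],[0,0,-0.0024]],[[0.0026,0.001,-0.177],[0,0,-0.0024]],[[0.0026,0.001,-0.177],[0,0,-0.0024]]]'; python3 -m jog '[[[0.008,-0.0005,0],[0,0,0]],[[0.016,-0.001,0],[0,0,0]],[[0.024,-0.0015,0],[0,0,0]],[[0.032,-0.002,0],[0,0,0]],[[0.040,-0.0024,0],[0,0,0]],[[0.048,-0.003,0],[0,0,0]],[[0.056,-0.0034,0],[0,0,0]],[[0.064,-0.0039,0],[0,0,0]],[[0.070,-0.0043,0],[0,0,0]],[[0.070,-0.0043,0],[0,0,0]]]'; python3 w.py deck -56 57 22 0
python3 - <<'E'
from h import *; cam('top','t1')
E
```

```text
clock: 2.25
ee_pos: [0.4439, 0.0553, 0.0182]
tool_rot: [3.14, -0.104, -0.01]
ft_force: [-2.2, 0.5, 0.7]
gripper_width: 0.0911
grip_force: 0.0
clock: 3.08
ee_pos: [0.5008, 0.0532, 0.0235]
tool_rot: [-3.14, 0.102, -0.004]
ft_force: [0.4, 0.1, 0.6]
gripper_width: 0.091
grip_force: 0.0
t 3.1 shift [ 0.01    0.0014 -0.0021] turn [0.     0.0015 0.0025] deck now [-63.4  55.5  23.5] F [0.4 0.1 0.6] g 91.0 q [-0.01  0.57  1.82 -0.    0.75  1.62]
```

View pics/t1.png

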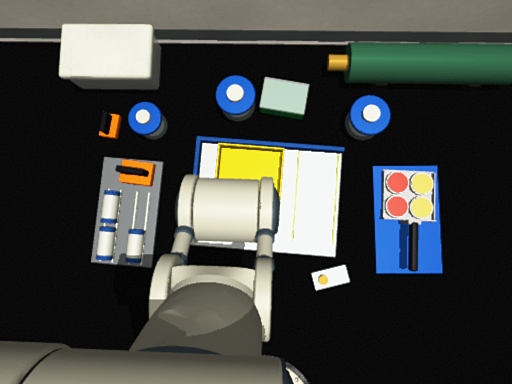

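The tray has moved up to near the far fence, with its far rim at row ~147. I'll push on until I feel contact.

```bash
python3 -m jog '[[[0.003,-0.0002,0],[0,0,0]],[[0.006,-0.0004,0],[0,0,0]],[[0.006,-0.0004,0],[0,0,0]],[[0.006,-0.0004,0],[0,0,0]]]'; python3 w.py deck -56 57 22 0;python3 -m jog '[[[0.003,-0.0002,0],[0,0,0]],[[0.006,-0.0004,0],[0,0,0]],[[0.006,-0.0004,0],[0,0,0]],[[0.006,-0.0004,0],[0,0,0]]]'; python3 w.py deck -56 57 22 0
```

```text
clock: 3.47
ee_pos: [0.5033, 0.0529, 0.0228]
tool_rot: [3.14, -0.102, -0.001]
ft_force: [-4.4, -0.3, 3.6]
gripper_width: 0.0912
grip_force: 2.1
t 3.5 shift [ 0.0067  0.0017 -0.001 ] turn [ 0.     -0.0003  0.0025] deck now [-60.9  55.4  22.8] F [-4.4 -0.3  3.6] g 91.2 q [-0.01  0.58  1.81 -0.    0.76  1.62]
clock: 3.8
ee_pos: [0.5055, 0.0527, 0.0224]
tool_rot: [3.14, -0.102, -0.007]
ft_force: [-14.3, 0.8, 9.2]
gripper_width: 0.0913
grip_force: 6.9
t 3.8 shift [ 0.0038  0.002  -0.0006] turn [-0.     -0.003   0.0024] deck now [-58.7  55.3  22.4] F [-14.3   0.8   9.2] g 91.3 q [-0.01  0.58  1.8   0.    0.77  1.62]
```

```bash
python3 -m jog '[[[-0.02,0.001,0],[0,0,0]],[[-0.035,0.002,0.05],[0,0,0]],[[-0.035,0.002,0.09],[0,0,0]],[[-0.03,-0.14,0.09],[0,0,0.9]],[[-0.03,-0.14,0.09],[0,0,0.9]],[[-0.03,-0.14,0.09],[0,0,0.9]],[[-0.03,-0.14,0.09],[0,0,0.9]],[[-0.03,-0.14,0.09],[0,0,0.9]],[[-0.03,-0.14,0.09],[0,0,0.9]],[[-0.03,-0.14,0.09],[0,0,0.9]]]';python3 -m jog '[[[0,0,0],[0,0,0.5]],[[0,0,0],[0,0,0.5]],[[0,0,0],[0,0,0.5]],[[0,0,0],[0,0,0.5]]]';  python3 w.py deck 40 -66 90 90;  python3 w.py deck 40 -66 22 90
```

```text
clock: 4.63
ee_pos: [0.4861, -0.0529, 0.0903]
tool_rot: [2.918, 1.162, 0.002]
ft_force: [-0.6, 0.1, 0.8]
gripper_width: 0.0913
grip_force: 0.0
clock: 4.97
ee_pos: [0.4862, -0.0526, 0.0904]
tool_rot: [2.539, 1.849, 0.001]
ft_force: [-0.3, -0.1, 0.0]
gripper_width: 0.0911
grip_force: 0.0
t 5.0 shift [ 0.1472 -0.0291 -0.0005] turn [1.000e-04 9.000e-04 1.672e-01] deck now [-71.5 -50.9  90.4] F [-0.3 -0.1  0. ] g 91.1 q [-0.23  0.44  1.8  -0.    0.9   0.08]
t 5.0 shift [ 0.1472 -0.0291 -0.0911] turn [1.000e-04 9.000e-04 1.672e-01] deck now [-71.5 -50.9  90.4] F [-0.3 -0.1  0. ] g 91.1 q [-0.23  0.44  1.8  -0.    0.9   0.08]
```

```bash
python3 -m jog '[[[0.147,-0.029,0],[0,0,0.167]],[[0.147,-0.029,0],[0,0,0.167]],[[0.147,-0.029,0],[0,0,0.167]],[[0.147,-0.029,0],[0,0,0.167]],[[0.147,-0.029,-0.05],[0,0,0.167]],[[0.147,-0.029,-0.08],[0,0,0.167]],[[0.147,-0.029,-0.09],[0,0,0.167]],[[0.147,-0.029,-0.09],[0,0,0.167]]]';python3 -m jog '[[[0.0005,0.008,0],[0,0,0]],[[0.001,0.016,0],[0,0,0]],[[0.0015,0.024,0],[0,0,0]],[[0.002,0.032,0],[0,0,0]],[[0.0024,0.04,0],[0,0,0]],[[0.003,0.048,0],[0,0,0]],[[0.0034,0.056,0],[0,0,0]],[[0.0039,0.064,0],[0,0,0]],[[0.0043,0.07,0],[0,0,0]],[[0.0043,0.07,0],[0,0,0]]]';python3 w.py deck 40 -6 22 90; python3 -m jog '[[[0.0002,0.003,0],[0,0,0]],[[0.0004,0.006,0],[0,0,0]],[[0.0004,0.006,0],[0,0,0]],[[0.0004,0.006,0],[0,0,0]]]'; python3 w.py deck 40 -6 22 90
```

```text
clock: 5.63
ee_pos: [0.5948, -0.0739, 0.0211]
tool_rot: [-2.294, -2.143, 0.003]
ft_force: [-0.5, -0.1, 0.3]
gripper_width: 0.0912
grip_force: 0.0
clock: 6.47
ee_pos: [0.5998, -0.0206, 0.0239]
tool_rot: [2.293, 2.145, 0.002]
ft_force: [-0.5, 0.1, -0.5]
gripper_width: 0.0913
grip_force: 0.0
t 6.5 shift [ 0.0006  0.0081 -0.0026] turn [0.0002 0.0014 0.0036] deck now [ 40.  -12.1  23.9] F [-0.5  0.1 -0.5] g 91.3 q [-0.13  0.66  1.57 -0.    0.9  -0.07]
clock: 6.8
ee_pos: [0.6, -0.0172, 0.0234]
tool_rot: [2.294, 2.145, 0.001]
ft_force: [-0.1, -3.0, 3.0]
gripper_width: 0.0907
grip_force: 1.8
t 6.8 shift [ 0.0004  0.0035 -0.0019] turn [0.0003 0.001  0.0041] deck now [39.9 -8.7 23.4] F [-0.1 -3.   3. ] g 90.7 q [-0.13  0.66  1.57 -0.    0.9  -0.06]
```

```bash
python3 -m jog '[[[0.0002,0.003,0],[0,0,0.004]],[[0.0005,0.008,0],[0,0,0.004]],[[0.0005,0.008,0],[0,0,0.004]],[[0.0005,0.008,0],[0,0,0.004]]]'; python3 w.py deck 40 -6 22 90; python3 -m jog '[[[0,-0.03,0],[0,0,0]],[[0,-0.04,0.06],[0,0,0]],[[0,-0.05,0.13],[0,0,0]],[[0,-0.05,0.15],[0,0,0]],[[-0.05,-0.2,0.15],[0,0,0]],[[-0.1,-0.35,0.15],[0,0,0]],[[-0.1,-0.35,0.15],[0,0,0]],[[-0.1,-0.35,0.15],[0,0,0]],[[-0.1,-0.35,0.15],[0,0,0]],[[-0.1,-0.35,0.15],[0,0,0]]]'
cat > tray.py <<'E'
from m import *
from w import FR
def tray(c):
    Y=mask(c,(22,120,70),(35,255,255)); q=blobs(Y,800,(195,130,300,240))[0]
    x,y,w,h,a=rect(c,q,.057); X,Yy,d=FR['deck']; t=np.radians(d); dx,dy=x-X,y-Yy
    return np.round([dx*np.cos(t)+dy*np.sin(t),-dx*np.sin(t)+dy*np.cos(t),w,h,a-d],1)
if __name__=='__main__':
    c=cam('top','tr'); print('tray deck x,y,w,h,yaw',tray(c))
E
python3 tray.py; python3 -c "
import cv2;i=cv2.imread('pics/tr.png');cv2.imwrite('pics/tr2.png',cv2.resize(i[130:260,180:350],None,fx=4,fy=4,interpolation=cv2.INTER_CUBIC))"
```

```text
clock: 7.13
ee_pos: [0.6007, -0.0151, 0.0235]
tool_rot: [2.284, 2.149, -0.004]
ft_force: [-1.6, -39.8, 5.0]
gripper_width: 0.0911
grip_force: 19.6
t 7.1 shift [-0.0006  0.0008 -0.002 ] turn [ 0.0036  0.0013 -0.0002] deck now [40.5 -6.6 23.5] F [ -1.6 -39.8   5. ] g 91.1 q [-0.12  0.66  1.57 -0.01  0.9  -0.06]
clock: 7.97
ee_pos: [0.5236, -0.2764, 0.1355]
tool_rot: [2.289, 2.15, 0.0]
ft_force: [1.5, -0.8, -0.5]
gripper_width: 0.091
grip_force: 0.0
tray deck x,y,w,h,yaw [3.920e+01 9.520e+01 1.609e+02 1.700e+02 1.000e-01]
```

View pics/tr2.png

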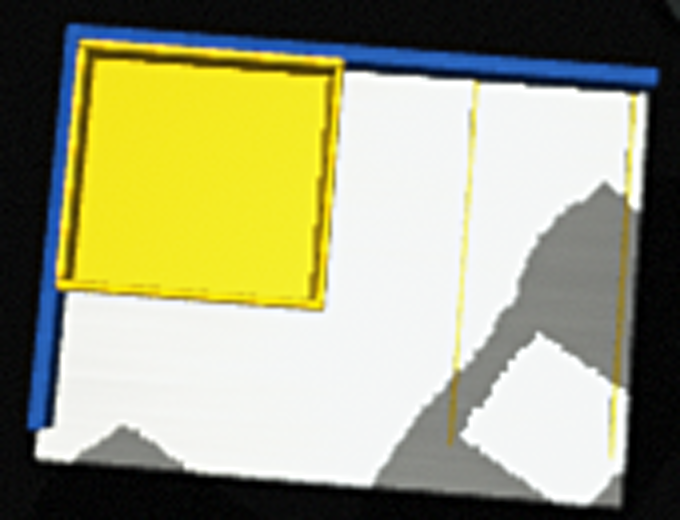

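The tray is square in the corner, at deck (39.2, 95.2) with yaw 0.1°. Next I look at the shovel from the wrist camera.

```bash
python3 -m jog '[[[-0.115,-0.125,0.09],[0,0,-1]],[[-0.115,-0.125,0.09],[0,0,-1]],[[-0.115,-0.125,0.09],[0,0,-1]],[[-0.115,-0.125,0.09],[0,0,-1]],[[-0.115,-0.125,0.09],[0,0,-1]],[[-0.115,-0.125,0.09],[0,0,-1]],[[-0.115,-0.125,0.09],[0,0,-1]],[[-0.115,-0.125,0.09],[0,0,-1]],[[-0.115,-0.125,0.09],[0,0,-1]],[[-0.115,-0.125,0.09],[0,0,-1]]]'; python3 -m jog '[[[0,0,0],[0,0,-0.2]],[[0,0,0],[0,0,-0.2]],[[0,0,0],[0,0,-0.2]],[[0,0,0],[0,0,-0.2]]]'
python3 w.py world 435 -370 200 0
python3 - <<'E'
from h import *; c=cam('wrist','sh'); print(c['position'],c['orientation'])
E
```

```text
clock: 8.85
ee_pos: [0.4387, -0.3669, 0.2028]
tool_rot: [-3.116, -0.397, -0.001]
ft_force: [0.3, 0.9, -0.2]
gripper_width: 0.091
grip_force: 0.0
clock: 9.18
ee_pos: [0.4387, -0.367, 0.2028]
tool_rot: [-3.141, 0.068, -0.001]
ft_force: [-0.6, -0.1, -1.1]
gripper_width: 0.0912
grip_force: 0.0
t 9.2 shift [-0.0049 -0.0041 -0.0037] turn [-0.0002  0.0003  0.0289] deck now [ -99.7 -367.6  202.8] F [-0.6 -0.1 -1.1] g 91.2 q [-0.8   0.41  1.47  0.    1.27  0.81]
[ 0.51854769 -0.37107261  0.39459372] [ 2.02572165 -2.11525455 -0.30502825]
```

View pics/sh.png

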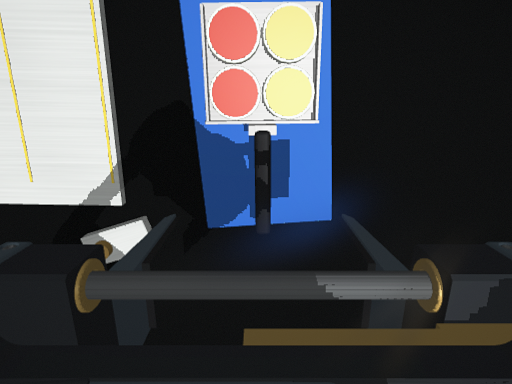

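Wrist view: the handle runs (262,131) to (263,232), almost under the camera. The blade back wall spans cols 206–318 at row 122.

Run:
```python
from m import *
np.set_printoptions(precision=4,suppress=True)
c=cam('wrist'); v=c['img'].max(2)
uv=[]
for r in range(136,218,4):
    u=np.flatnonzero(v[r,250:277]<50)+250; 
    if len(u): uv.append((u.mean(),r,len(u)))
uv=np.array(uv); print(uv[::4])
P=ray(c,uv[:,:2],.063); k=np.polyfit(P[:,0],P[:,1],1); print('handle y=',k, 'yaw',np.degrees(np.arctan(k[0])),'y at .43',np.polyval(k,.43), P[0],P[-1])
print('handle end',ray(c,[(263,232.5)],.052), 'front', ray(c,[(262,131)],.065))
for p in [(205.5,123),(319,123)]: print('back wall corner top',ray(c,[p],.028))
for p in [(202,3),(323,1)]: print('front',ray(c,[p],.02))
```

```text
[[261.     136.      10.    ]
 [262.5    152.      16.    ]
 [261.9231 168.      13.    ]
 [262.     184.      15.    ]
 [262.     200.      15.    ]
 [260.5    216.      10.    ]]
handle y= [-0.0341 -0.3563] yaw -1.953271834284265 y at .43 -0.3709588303945205 [ 0.485  -0.3722  0.063 ] [ 0.3946 -0.3683  0.063 ]
handle end [[ 0.3692 -0.3704  0.052 ]] front [[ 0.4903 -0.3734  0.065 ]]
back wall corner top [[ 0.4989 -0.3085  0.028 ]]
back wall corner top [[ 0.4937 -0.4402  0.028 ]]
front [[ 0.6238 -0.3144  0.02  ]]
front [[ 0.6206 -0.4439  0.02  ]]
```

```bash
python3 w.py world 454.5 -371.3 33 -2; python3 -m jog '[[[0.021,-0.0057,-0.05],[0,0,0.005]],[[0.021,-0.0057,-0.10],[0,0,0.005]],[[0.021,-0.0057,-0.15],[0,0,0.005]],[[0.021,-0.0057,-0.19],[0,0,0.005]],[[0.021,-0.0057,-0.215],[0,0,0.005]],[[0.021,-0.0057,-0.226],[0,0,0.005]],[[0.021,-0.0057,-0.226],[0,0,0.005]],[[0.021,-0.0057,-0.226],[0,0,0.005]]]'; python3 w.py world 454.5 -371.3 33 -2
```

```text
t 9.3 shift [ 0.0212 -0.0057 -0.2263] turn [-0.0001  0.0002  0.0022] deck now [ -99.8 -367.7  202.8] F [-0.1 -0.  -0.2] g 91.2 q [-0.8   0.41  1.47  0.    1.27  0.81]
clock: 9.95
ee_pos: [0.4546, -0.3719, 0.0338]
tool_rot: [3.141, -0.051, 0.001]
ft_force: [0.8, -0.9, 0.1]
gripper_width: 0.0914
grip_force: 0.0
t 9.9 shift [-0.0001  0.0008 -0.0011] turn [ 0.0002  0.0003 -0.0018] deck now [ -83.6 -371.6   33.8] F [ 0.8 -0.9  0.1] g 91.4 q [-0.79  0.63  1.6   0.    0.91  0.82]
```

```bash
python3 -m jog '[[[0,0,0],[0,0,0]],[[0,0,0],[0,0,0]],[[0,0,0],[0,0,0]],[[0,0,0],[0,0,0]],[[0,0,0],[0,0,0]],[[0,0,0],[0,0,0]],[[0,0,0],[0,0,0]],[[0,0,0],[0,0,0]],[[0,0,0],[0,0,0]],[[0,0,0],[0,0,0]]]' 1 60; python3 -m jog '[[[0,0,0.005],[0,-0.01,0]],[[0,0,0.015],[0,-0.02,0]],[[0,0,0.025],[0,-0.03,0]],[[0,0,0.04],[0,-0.04,0]],[[0,0,0.055],[0,-0.05,0]],[[0,0,0.07],[0,-0.06,0]],[[0,0,0.085],[0,-0.06,0]],[[0,0,0.1],[0,-0.06,0]],[[0,0,0.12],[0,-0.06,0]],[[0,0,0.13],[0,-0.06,0]]]'; python3 w.py world 454.5 -371.3 33 -2
python3 - <<'E'
from h import *; c=cam('wrist','sh2'); d=cam('scene'); cv2.imwrite('pics/sh3.png',np.hstack([c['img'][:,130:400],d['img'][150:,60:400]][:1]+[cv2.resize(d['img'][150:384,60:360],(492,384))]))
E
```

```text
clock: 10.78
ee_pos: [0.4542, -0.3716, 0.0331]
tool_rot: [-3.141, 0.052, 0.0]
ft_force: [0.5, -0.6, 0.1]
gripper_width: 0.0273
grip_force: 0.0
clock: 11.62
ee_pos: [0.4546, -0.3721, 0.1331]
tool_rot: [3.138, -0.052, 0.145]
ft_force: [0.0, -0.6, -5.8]
gripper_width: 0.017
grip_force: 60.0
t 11.6 shift [-1.000e-04  1.100e-03 -1.335e-01] turn [ 0.0012  0.0615 -0.0011] deck now [ -83.6 -371.8  133.1] F [ 0.  -0.6 -5.8] g 17.0 q [-0.83  0.47  1.58  0.08  1.03  0.74]
```

View pics/sh3.png

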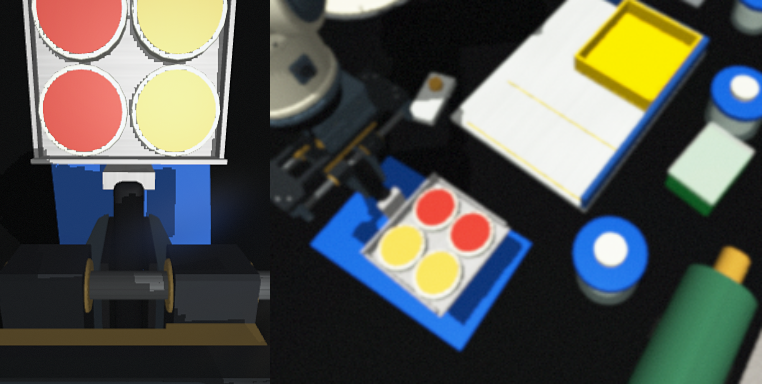

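Dishes are all on the blade and the grip width is 17 mm. The shovel is lifted about 100 mm off the mat, slightly nose up. Carrying on.

```bash
python3 w.py deck -205 95 155 0 -5; python3 -m jog '[[[0,0.01,0.003],[0,0,0]],[[0,0.03,0.006],[0,0,0]],[[-0.005,0.055,0.01],[0,0,0]],[[-0.01,0.085,0.015],[0,0,0]],[[-0.015,0.115,0.02],[0,0,0]],[[-0.02,0.145,0.024],[0,0,0]],[[-0.025,0.175,0.028],[0,0,0]],[[-0.03,0.205,0.028],[0,0,0]],[[-0.035,0.235,0.028],[0,0,0]],[[-0.04,0.265,0.028],[0,0,0]]]'; python3 -m jog '[[[-0.005,0.03,0],[0,0,0]],[[-0.01,0.06,0],[0,0,0]],[[-0.015,0.09,0],[0,0,0]],[[-0.02,0.12,0],[0,0,0]],[[-0.025,0.15,0],[0,0,0]],[[-0.03,0.18,0],[0,0,0]],[[-0.035,0.21,0],[0,0,0]],[[-0.04,0.24,0],[0,0,0]],[[-0.045,0.265,0],[0,0,0]],[[-0.05,0.285,0],[0,0,0]]]'; python3 w.py deck -205 95 155 0 -5
```

```text
t 11.7 shift [-0.124   0.6315  0.03  ] turn [-0.0004  0.0036 -0.0187] deck now [ -83.3 -372.   132.5] F [ 0.2 -1.  -5.7] g 17.2 q [-0.83  0.47  1.58  0.08  1.03  0.74]
clock: 12.55
ee_pos: [0.4229, -0.1703, 0.1511]
tool_rot: [-3.135, 0.052, -0.139]
ft_force: [0.0, 0.7, -4.3]
gripper_width: 0.017
grip_force: 60.0
clock: 13.38
ee_pos: [0.3847, 0.043, 0.1512]
tool_rot: [-3.136, 0.05, -0.139]
ft_force: [0.8, -0.7, -4.9]
gripper_width: 0.0169
grip_force: 60.0
t 13.4 shift [-0.0304  0.0776  0.0051] turn [-0.0024  0.0009 -0.0194] deck now [-178.7   38.3  151.2] F [ 0.8 -0.7 -4.9] g 16.9 q [-0.05  0.18  2.02  0.01  0.86  1.55]
```

```bash
python3 -m jog '[[[-0.004,0.015,0],[0,0,-0.005]],[[-0.01,0.035,0],[0,0,-0.01]],[[-0.017,0.055,0.005],[0,0,-0.02]],[[-0.025,0.07,0.005],[0,0,-0.02]],[[-0.03,0.077,0.005],[0,0,-0.02]],[[-0.03,0.077,0.005],[0,0,-0.02]],[[-0.03,0.077,0.005],[0,0,-0.02]]]'; python3 w.py deck -196 95 125 0 8; python3 tray.py
python3 - <<'E'
from h import *; c=cam('top'); d=cam('scene'); cv2.imwrite('pics/pre.png',np.hstack([cv2.resize(c['img'][120:270,170:310],None,fx=2.6,fy=2.6),cv2.resize(d['img'][100:250,170:340],None,fx=2.6,fy=2.6)])[:, :800])
E
```

```text
clock: 13.97
ee_pos: [0.3635, 0.0988, 0.1552]
tool_rot: [-3.137, 0.097, -0.14]
ft_force: [0.8, -0.3, -5.3]
gripper_width: 0.0168
grip_force: 60.0
t 14.0 shift [ 0.0098  0.0025 -0.0402] turn [0.0074 0.1525 0.0007] deck now [-203.2   92.7  155.2] F [ 0.8 -0.3 -5.3] g 16.8 q [ 0.12  0.16  2.03 -0.02  0.87  1.76]
tray deck x,y,w,h,yaw [3.930e+01 9.510e+01 1.607e+02 1.699e+02 1.000e-01]
```

View pics/pre.png

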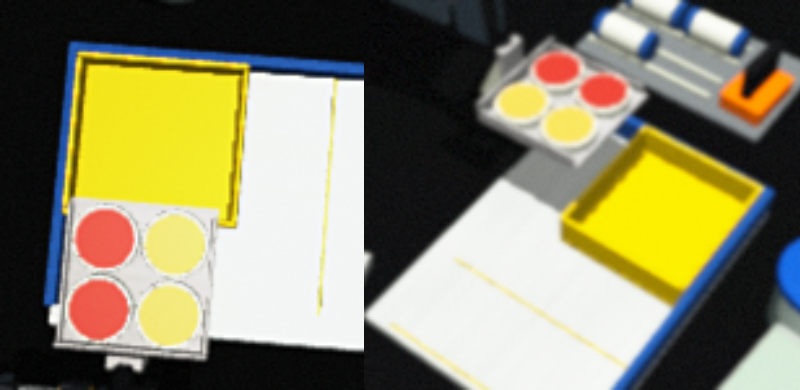

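```bash
python3 w.py deck -191 94 130 0 11;  python3 -m jog '[[[0.001,0,-0.003],[0,0.02,0]],[[0.003,0.001,-0.007],[0.001,0.04,0]],[[0.005,0.001,-0.011],[0.002,0.06,0]],[[0.007,0.002,-0.015],[0.003,0.08,0]],[[0.009,0.002,-0.019],[0.004,0.1,0]],[[0.011,0.002,-0.023],[0.005,0.12,0]],[[0.013,0.002,-0.027],[0.006,0.14,0]],[[0.015,0.002,-0.031],[0.007,0.16,0]],[[0.0165,0.002,-0.033],[0.008,0.18,0]],[[0.0165,0.002,-0.033],[0.009,0.187,0]]]'; python3 w.py deck -191 94 119 0 11
python3 - <<'E'
from h import *; d=cam('scene'); cv2.imwrite('pics/pre2.png',cv2.resize(d['img'][100:250,190:340],None,fx=4,fy=4))
E
```

```text
t 14.1 shift [ 0.0152  0.0016 -0.0337] turn [0.0097 0.1877 0.002 ] deck now [-202.3   92.1  155.3] F [ 1.1 -0.2 -4. ] g 16.7 q [ 0.12  0.16  2.03 -0.02  0.87  1.76]
clock: 14.95
ee_pos: [0.3777, 0.0996, 0.1301]
tool_rot: [-3.121, 0.101, 0.301]
ft_force: [-0.1, 0.4, -5.0]
gripper_width: 0.0168
grip_force: 60.0
t 14.9 shift [-0.0026 -0.0003 -0.0149] turn [ 0.0008 -0.0001  0.0022] deck now [-189.1   94.3  130.1] F [-0.1  0.4 -5. ] g 16.8 q [0.08 0.36 1.83 0.03 1.15 1.7 ]
```

View pics/pre2.png

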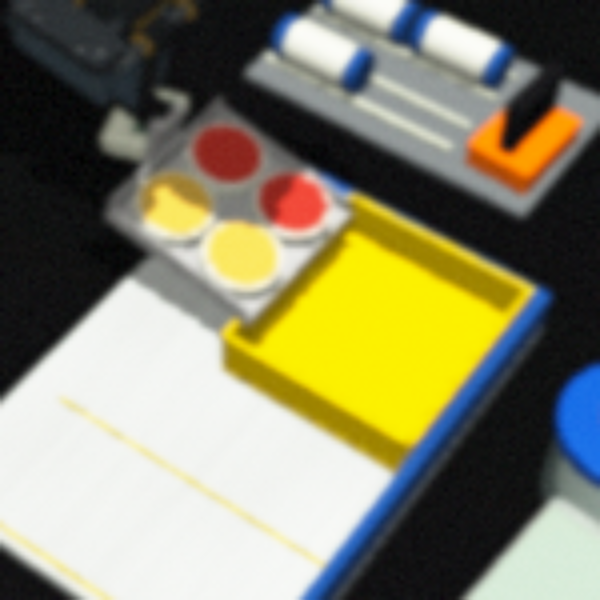

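The edge is over the near rim at about (300,260), with the dishes still on. I lower it to contact.

```bash
python3 -m jog '[[[0,0,-0.003],[0,0,0]],[[-0.001,0,-0.006],[0,0,0]],[[-0.001,0,-0.009],[0,0,0]],[[-0.001,0,-0.009],[0,0,0]]]';  python3 -m jog '[[[0,0,-0.002],[0,0,0]],[[0,0,-0.004],[0,0,0]],[[0,0,-0.005],[0,0,0]],[[0,0,-0.005],[0,0,0]]]';  python3 w.py deck -191 94 119 0 11
```

```text
clock: 15.33
ee_pos: [0.3756, 0.1001, 0.1238]
tool_rot: [-3.121, 0.099, 0.298]
ft_force: [-1.1, -0.5, 0.0]
gripper_width: 0.0171
grip_force: 60.0
clock: 15.67
ee_pos: [0.3759, 0.1002, 0.1201]
tool_rot: [-3.121, 0.099, 0.298]
ft_force: [-1.6, -0.5, 3.9]
gripper_width: 0.017
grip_force: 60.0
t 15.7 shift [-0.0002 -0.001  -0.0015] turn [0.0009 0.0009 0.0014] deck now [-190.9   94.8  120.1] F [-1.6 -0.5  3.9] g 17.0 q [0.08 0.37 1.84 0.03 1.11 1.7 ]
```

```bash
python3 -m jog '[[[0.007,-0.0004,0.0167],[0.003,0.052,0]],[[0.0153,-0.001,0.0327],[0.006,0.105,0]],[[0.026,-0.0016,0.0496],[0.01,0.163,0]],[[0.0381,-0.0023,0.0656],[0.013,0.221,0]],[[0.0516,-0.0031,0.0805],[0.017,0.279,0]],[[0.0663,-0.004,0.0941],[0.02,0.338,0]],[[0.0725,-0.0044,0.0992],[0.022,0.361,0]],[[0.0725,-0.0044,0.0992],[0.022,0.361,0]],[[0.0725,-0.0044,0.0992],[0.022,0.361,0]],[[0.0725,-0.0044,0.0992],[0.022,0.361,0]]]'; python3 w.py deck -136 94 194 0 42
python3 - <<'E'
from h import *; d=cam('scene');t=cam('top'); cv2.imwrite('pics/tip.png',np.hstack([cv2.resize(d['img'][100:250,190:340],None,fx=2.6,fy=2.6),cv2.resize(t['img'][120:270,170:320],None,fx=2.6,fy=2.6)]))
E
```

```text
clock: 16.5
ee_pos: [0.4299, 0.0969, 0.1943]
tool_rot: [-2.914, 0.092, 1.117]
ft_force: [1.3, -0.9, -3.0]
gripper_width: 0.017
grip_force: 60.0
t 16.5 shift [ 0.0011 -0.0011 -0.0003] turn [0.0017 0.0007 0.0007] deck now [-136.9   94.8  194.3] F [ 1.3 -0.9 -3. ] g 17.0 q [0.03 0.67 1.29 0.07 1.92 1.67]
```

View pics/tip.png

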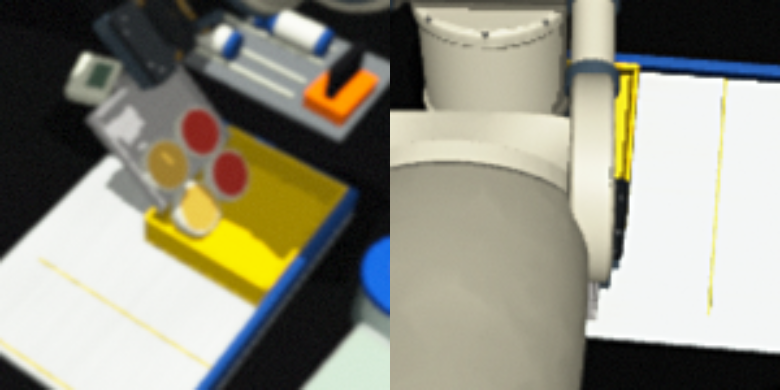

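Mid-slide: the dishes are at the lower half of the blade. I let them settle and check by blob positions.

```bash
cat > dish.py <<'E'
from m import *
c=cam('scene')
for n,lo,hi in(('red',(0,110,60),(8,255,255)),('yel',(20,60,80),(32,175,255))):
    for q in blobs(mask(c,lo,hi),60,(150,80,380,260)): print(n,cv2.boundingRect(q),cv2.contourArea(q), np.round(ray(c,[q[:,0].mean(0)],.03)[0],3))
E
python3 -m jog '[[[0,0,0],[0,0,0]],[[0,0,0],[0,0,0]],[[0,0,0],[0,0,0]],[[0,0,0],[0,0,0]],[[0,0,0],[0,0,0]],[[0,0,0],[0,0,0]]]' >/dev/null; python3 dish.py; python3 w.py deck -136 94 194 0 42
```

```text
red (260, 142, 14, 17) 163.5 [0.497 0.167 0.03 ]
red (272, 158, 13, 17) 145.0 [0.561 0.129 0.03 ]
yel (245, 154, 45, 64) 515.5 [0.557 0.044 0.03 ]
t 17.1 shift [ 0.0007 -0.0011 -0.0008] turn [ 0.0015 -0.0003  0.0008] deck now [-136.5   94.8  194.6] F [ 0.6  0.4 -1.5] g 17.2 q [0.03 0.67 1.28 0.07 1.92 1.67]
```

The dishes have wedged: their noses are on the tray floor and their tails still on the blade. I raise the edge, move it a bit forward and tip further so they slip off.

```bash
python3 -m jog '[[[0,0,0.01],[0,0,0]],[[0,0,0.02],[0.001,0.02,0]],[[0.005,0,0.03],[0.002,0.04,0]],[[0.01,-0.001,0.038],[0.004,0.06,0]],[[0.02,-0.0012,0.045],[0.005,0.08,0]],[[0.03,-0.0018,0.05],[0.005,0.09,0]],[[0.035,-0.002,0.05],[0.005,0.09,0]],[[0.035,-0.002,0.05],[0.005,0.09,0]],[[0.035,-0.002,0.05],[0.005,0.09,0]],[[0.035,-0.002,0.05],[0.005,0.09,0]]]' ; python3 w.py deck -136 94 194 0 42;python3 dish.py;  python3 - <<'E'
from h import *; d=cam('scene');t=cam('wrist'); cv2.imwrite('pics/tip2.png',np.hstack([cv2.resize(d['img'][100:250,190:340],(384,384)),t['img'][:,50:430]]))
E
```

```text
clock: 17.98
ee_pos: [0.456, 0.0954, 0.2322]
tool_rot: [-2.828, 0.09, 1.312]
ft_force: [-0.4, 0.0, -4.2]
gripper_width: 0.0172
grip_force: 60.0
t 18.0 shift [-0.0338  0.0009 -0.0509] turn [-0.0034 -0.0902  0.0006] deck now [-110.7   94.9  232.2] F [-0.4  0.  -4.2] g 17.2 q [0.03 0.75 1.1  0.08 2.15 1.67]
red (277, 161, 14, 17) 153.5 [0.58  0.128 0.03 ]
yel (245, 153, 47, 65) 474.0 [0.563 0.045 0.03 ]
```

View pics/tip2.png

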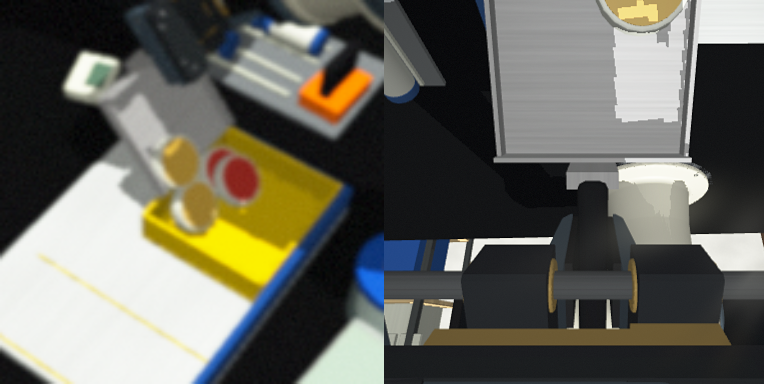

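```bash
python3 -m jog '[[[0.005,0,0.01],[0,0,0]],[[0.01,-0.0006,0.02],[0,0,0]],[[0.015,-0.001,0.03],[0,0,0]],[[0.02,-0.0012,0.04],[0,0,0]],[[0.025,-0.0015,0.05],[0,0,0]],[[0.025,-0.0015,0.06],[0,0,0]],[[0.025,-0.0015,0.07],[0,0,0]],[[0.025,-0.0015,0.08],[0,0,0]],[[0.025,-0.0015,0.08],[0,0,0]],[[0.025,-0.0015,0.08],[0,0,0]]]' ; python3 w.py deck -136 94 194 0 42;python3 dish.py;  python3 - <<'E'
from h import *; d=cam('scene');t=cam('wrist'); cv2.imwrite('pics/tip3.png',np.hstack([cv2.resize(d['img'][100:250,190:340],(384,384)),t['img'][:,50:430]]))
E
```

```text
clock: 18.97
ee_pos: [0.4752, 0.0942, 0.2923]
tool_rot: [-2.828, 0.09, 1.311]
ft_force: [-0.4, -1.3, -3.8]
gripper_width: 0.0174
grip_force: 60.0
t 19.0 shift [-0.0594  0.0024 -0.1311] turn [-0.0034 -0.0898  0.0007] deck now [-91.4  94.9 292.3] F [-0.4 -1.3 -3.8] g 17.4 q [0.02 0.73 0.98 0.08 2.3  1.68]
red (277, 161, 14, 17) 152.0 [0.58  0.128 0.03 ]
yel (245, 148, 47, 70) 448.5 [0.566 0.055 0.03 ]
yel (275, 185, 23, 21) 337.5 [0.633 0.049 0.03 ]
```

View pics/tip3.png

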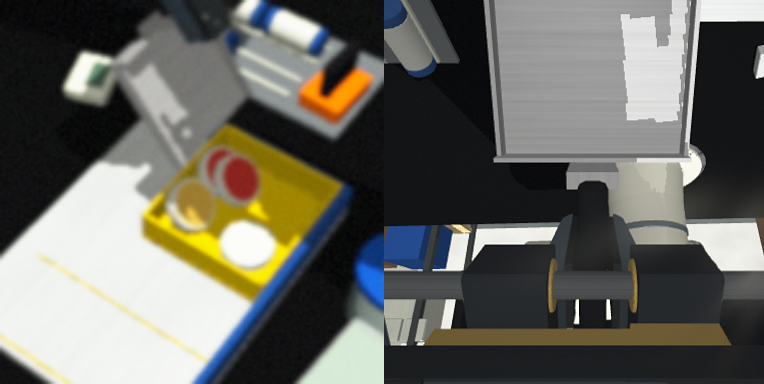

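The shovel is empty and all four dishes are in the tray, some leaning on a wall. I return the shovel to its mat.

```bash
python3 -m jog '[[[-0.08,0,-0.02],[0,-0.58,0]],[[-0.08,0,-0.02],[-0.036,-0.58,0]],[[-0.08,0,-0.02],[-0.036,-0.58,0]],[[-0.08,0,-0.02],[-0.036,-0.58,0]],[[-0.08,0,-0.02],[-0.036,-0.58,0]],[[-0.08,-0.2,-0.02],[-0.036,-0.58,0]],[[-0.06,-0.3,-0.06],[-0.036,-0.58,0]],[[-0.06,-0.3,-0.06],[-0.036,-0.58,0]],[[-0.06,-0.3,-0.06],[-0.036,-0.58,0]],[[-0.06,-0.3,-0.06],[-0.036,-0.58,0]]]'; python3 w.py world 454.5 -371.3 150 -2; python3 tray.py; python3 dish.py;  python3 - <<'E'
from h import *; d=cam('scene','d4');t=cam('top','t4'); 
E
```

```text
clock: 19.95
ee_pos: [0.427, -0.1126, 0.2503]
tool_rot: [3.138, -0.1, 0.005]
ft_force: [2.0, 0.9, -2.4]
gripper_width: 0.0168
grip_force: 60.0
t 19.9 shift [ 0.0366 -0.3449 -0.1338] turn [0.0015 0.0022 0.0193] deck now [-126.9 -114.5  250.3] F [ 2.   0.9 -2.4] g 16.8 q [-0.39  0.17  1.69 -0.    1.28  1.24]
tray deck x,y,w,h,yaw [3.920e+01 9.510e+01 1.609e+02 1.698e+02 1.000e-01]
red (278, 161, 12, 17) 142.0 [0.581 0.128 0.03 ]
yel (246, 148, 78, 70) 351.0 [0.578 0.092 0.03 ]
yel (275, 186, 23, 20) 337.0 [0.633 0.049 0.03 ]
```

```bash
python3 -m jog '[[[0.037,-0.345,-0.13],[0,0,0.02]],[[0.037,-0.345,-0.13],[0,0,0.02]],[[0.037,-0.345,-0.13],[0,0,0.02]],[[0.037,-0.345,-0.13],[0,0,0.02]],[[0.037,-0.345,-0.13],[0,0,0.02]],[[0.037,-0.345,-0.13],[0,0,0.02]],[[0.037,-0.345,-0.13],[0,0,0.02]],[[0.037,-0.345,-0.13],[0,0,0.02]],[[0.037,-0.345,-0.13],[0,0,0.02]],[[0.037,-0.345,-0.13],[0,0,0.02]]]' ; python3 -m jog '[[[0,0,-0.03],[0,0,0]],[[0,0,-0.06],[0,0,0]],[[0,0,-0.09],[0,0,0]],[[0,0,-0.115],[0,0,0]],[[0,0,-0.135],[0,0,0]],[[0,0,-0.145],[0,0,0]],[[0,0,-0.145],[0,0,0]]]';python3 w.py world 454.5 -371.3 36 -2
```

```text
clock: 20.98
ee_pos: [0.4566, -0.3685, 0.1526]
tool_rot: [3.14, -0.052, 0.004]
ft_force: [0.1, 0.4, -3.9]
gripper_width: 0.0164
grip_force: 60.0
clock: 21.57
ee_pos: [0.4563, -0.3683, 0.0433]
tool_rot: [3.141, -0.052, 0.003]
ft_force: [0.3, 1.2, -4.3]
gripper_width: 0.0172
grip_force: 60.0
t 21.6 shift [-0.0023 -0.004  -0.0097] turn [ 0.0004  0.0011 -0.0013] deck now [ -82.1 -367.9   43.3] F [ 0.3  1.2 -4.3] g 17.2 q [-0.78  0.62  1.6   0.    0.92  0.82]
```

```bash
python3 -m jog '[[[0,-0.003,-0.003],[0,0,0]],[[0,-0.003,-0.006],[0,0,0]],[[0,-0.003,-0.009],[0,0,0]],[[0,-0.003,-0.009],[0,0,0]]]'; python3 -m jog '[[[0,0,-0.002],[0,0,0]],[[0,0,-0.003],[0,0,0]],[[0,0,-0.003],[0,0,0]]]'
```

```text
clock: 21.9
ee_pos: [0.4566, -0.373, 0.0388]
tool_rot: [3.137, -0.054, 0.006]
ft_force: [-5.2, 3.0, 18.2]
gripper_width: 0.0172
grip_force: 60.0
clock: 22.15
ee_pos: [0.4558, -0.3729, 0.0376]
tool_rot: [3.137, -0.054, 0.005]
ft_force: [-17.3, 4.2, 39.0]
gripper_width: 0.0172
grip_force: 60.0
```

```bash
python3 -m jog '[[[0,0,0.004],[0,0,0]],[[0,0,0.004],[0,0,0]]]'; python3 -m jog '[[[0,0,0],[0,0,0]],[[0,0,0],[0,0,0]],[[0,0,0],[0,0,0]],[[0,0,0],[0,0,0]],[[0,0,0],[0,0,0]],[[0,0,0],[0,0,0]],[[0,0,0],[0,0,0]],[[0,0,0],[0,0,0]],[[0,0,0],[0,0,0]],[[0,0,0],[0,0,0]]]' -1; python3 -m jog '[[[0,0,0.05],[0,0,0]],[[0,0,0.1],[0,0,0]],[[0,0,0.15],[0,0,0]],[[0,0,0.2],[0,0,0]],[[0,0,0.25],[0,0,0]],[[0,0.2,0.25],[0,0,0]],[[0,0.2,0.25],[0,0,0]],[[0,0.2,0.25],[0,0,0]],[[0,0.2,0.25],[0,0,0]]]'
python3 - <<'E'
from m import *
from tray import tray
c=cam('top'); d=cam('scene'); print(tray(c))
cv2.imwrite('pics/mid.png',np.hstack([cv2.resize(c['img'][130:290,60:460],(800,320))[:, :], ]) )
cv2.imwrite('pics/mid.png',np.vstack([cv2.imread('pics/mid.png'),np.hstack([cv2.resize(d['img'][130:240,190:340],(382,280)),cv2.resize(d['img'][220:370,70:290],(418,280))])]))
E
```

```text
clock: 22.32
ee_pos: [0.457, -0.3731, 0.0394]
tool_rot: [3.137, -0.054, 0.008]
ft_force: [0.9, -0.0, -2.4]
gripper_width: 0.0172
grip_force: 60.0
clock: 23.15
ee_pos: [0.4564, -0.3724, 0.038]
tool_rot: [3.139, -0.054, 0.005]
ft_force: [-0.3, 0.1, -0.1]
gripper_width: 0.0814
grip_force: 0.0
clock: 23.9
ee_pos: [0.4555, -0.2191, 0.2256]
tool_rot: [3.14, -0.053, 0.005]
ft_force: [0.4, -0.3, 0.7]
gripper_width: 0.0912
grip_force: 0.0
[3.910e+01 9.520e+01 1.607e+02 1.700e+02 1.000e-01]
```

View pics/mid.png

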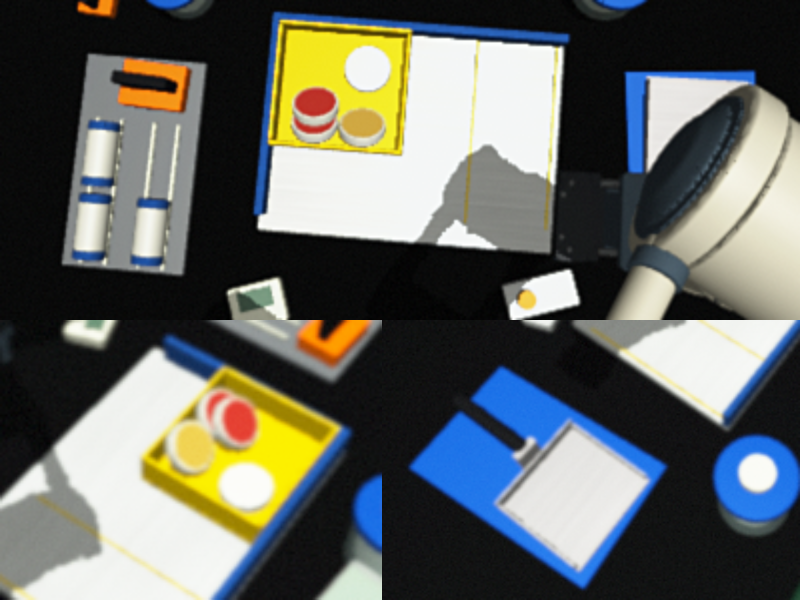

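View: shovel lies flat on the mat and the tray is still home at (39.1, 95.2). In the tray, one dish lies flat, and two reds and one yellow lean on the near wall inside it. Next come the cans; I also check the leaning dishes' positions by two-view triangulation.

```bash
python3 - <<'E'
from h import *
from w import FR
a=cam('top');b=cam('scene')
def tri(u,v):
    P=[np.array(c['position']) for c in(a,b)]; D=[]
    for c,p in((a,u),(b,v)): q=ray(c,[p],0)[0]-np.array(c['position']); D.append(q/np.linalg.norm(q))
    s=np.linalg.lstsq(np.c_[D[0],-D[1]],P[1]-P[0],rcond=None)[0]; A,B=P[0]+s[0]*D[0],P[1]+s[1]*D[1]; m=(A+B)/2*1000
    t=np.radians(-3.5);x,y=m[0]-560.7,m[1]+6.1
    print('tray frame',np.round([x*np.cos(t)+y*np.sin(t)-40,-x*np.sin(t)+y*np.cos(t)-95,m[2]-12]),'miss',np.linalg.norm(A-B)*1000)
tri((218,180.5),(283,170)); tri((240.5,192.5),(265,180.3))
E
python3 -m jog '[[[-0.05,0.53,0],[0,0,0]],[[-0.05,0.53,0],[0,0,0]],[[-0.05,0.53,0],[0,0,0]],[[-0.05,0.53,0],[0,0,0]],[[-0.05,0.53,0],[0,0,0]],[[-0.05,0.53,0],[0,0,0]],[[-0.05,0.53,0],[0,0,0]],[[-0.05,0.53,0],[0,0,0]],[[-0.05,0.53,0],[0,0,0]],[[-0.05,0.53,0],[0,0,0]]]' -0.32 20;  python3 w.py world 416.6 324.5 100 -3.7
```

```text
tray frame [-22.  28.  31.] miss 3.422047009128241
tray frame [-47. -31.  24.] miss 1.636320129888413
clock: 24.93
ee_pos: [0.4192, 0.1777, 0.2255]
tool_rot: [3.14, -0.054, 0.006]
ft_force: [-0.2, -0.9, -0.8]
gripper_width: 0.0603
grip_force: 0.0
t 24.9 shift [-0.0034  0.1957 -0.1674] turn [ 0.0011  0.0024 -0.0202] deck now [-152.5  174.8  225.5] F [-0.2 -0.9 -0.8] g 60.3 q [ 0.27  0.22  1.7  -0.    1.23  1.88]
```

```bash
python3 -m jog '[[[-0.003,0.196,-0.03],[0,0,-0.02]],[[-0.003,0.196,-0.03],[0,0,-0.02]],[[-0.003,0.196,-0.03],[0,0,-0.02]],[[-0.003,0.196,-0.03],[0,0,-0.02]],[[-0.003,0.196,-0.03],[0,0,-0.02]],[[-0.003,0.196,-0.03],[0,0,-0.02]]]'
cat > cans.py <<'E'
from m import *
c=cam('wrist','cw')
W=mask(c,(0,0,140),(179,70,255)); B=mask(c,(100,110,50),(125,255,255))
for n,m in(('white',W),('blue',B)):
    for q in blobs(m,60): 
        (x,y),(w,h),a=cv2.minAreaRect(q); p=ray(c,[(x,y)],.042)[0]*1000
        if 250<p[0]<600 and 280<p[1]<450: print(n,np.round([x,y,w,h,a]),np.round(p,1))
E
python3 cans.py;  python3 w.py world 416.6 324.5 12 -3.7
```

```text
clock: 25.43
ee_pos: [0.4173, 0.3225, 0.2023]
tool_rot: [3.137, -0.099, 0.004]
ft_force: [0.1, -0.5, 0.2]
gripper_width: 0.0603
grip_force: 0.0
white [218.  70. 141. 142.  90.] [533.5 357.2  42. ]
white [252. 176.  48.  16.  90.] [416.3 329.   42. ]
white [187. 176.  49.  15.  86.] [421.1 404.9  42. ]
white [224. 204.  10.  28.  90.] [384. 365.  42.]
blue [252. 144.  12.  32.  90.] [453.5 326.4  42. ]
blue [188. 144.  12.  33.  90.] [458.1 399.6  42. ]
blue [183.  56.  35.  12.   2.] [550.3 393.   42. ]
blue [186. 126.   9.  33.  90.] [478.6 398.1  42. ]
blue [252. 205.  12.  31.  90.] [380.6 330.9  42. ]
blue [192. 205.  11.  31.  88.] [385.5 404.   42. ]
t 25.5 shift [-0.0009  0.0039 -0.2541] turn [ 0.002   0.0018 -0.0001] deck now [-163.1  318.3  202.6] F [-0.1 -0.9  0.8] g 60.1 q [ 0.55  0.35  1.57 -0.    1.22  2.18]
```

```bash
python3 -m jog '[[[0,0.008,-0.05],[0,0,0]],[[0,0.008,-0.1],[0,0,0]],[[0,0.008,-0.15],[0,0,0]],[[0,0.008,-0.2],[0,0,0]],[[0,0.008,-0.235],[0,0,0]],[[0,0.008,-0.252],[0,0,0]],[[0,0.008,-0.252],[0,0,0]],[[0,0.008,-0.252],[0,0,0]]]'; python3 -m jog '[[[0,0,0],[0,0,0]],[[0,0,0],[0,0,0]],[[0,0,0],[0,0,0]],[[0,0,0],[0,0,0]],[[0,0,0],[0,0,0]],[[0,0,0],[0,0,0]]]' 1 20;  python3 -m jog '[[[0,0,0.05],[0,0,0]],[[0,0,0.1],[0,0,0]],[[0,0,0.15],[0,0,0]],[[0.2,-0.1,0.2],[0,0,0.95]],[[0.2,-0.3,0.2],[0,0,0.95]],[[0.25,-0.5,0.2],[0,0,0.95]],[[0.25,-0.5,0.2],[0,0,0.95]],[[0.25,-0.5,0.2],[0,0,0.95]],[[0.25,-0.5,0.2],[0,0,0.95]],[[0.25,-0.5,0.2],[0,0,0.95]]]'; python3 w.py deck 79 -130 60 90
```

```text
clock: 26.15
ee_pos: [0.4172, 0.3269, 0.0141]
tool_rot: [3.137, -0.104, 0.004]
ft_force: [-0.3, -0.2, 1.0]
gripper_width: 0.0601
grip_force: 0.0
clock: 26.65
ee_pos: [0.4173, 0.3289, 0.0149]
tool_rot: [3.139, -0.101, 0.007]
ft_force: [-1.1, 2.9, 9.4]
gripper_width: 0.0326
grip_force: 19.4
clock: 27.48
ee_pos: [0.5385, 0.1116, 0.1523]
tool_rot: [2.945, 1.092, 0.006]
ft_force: [-0.0, 1.2, -1.5]
gripper_width: 0.0328
grip_force: 16.8
t 27.5 shift [ 0.1241 -0.3364 -0.1231] turn [-0.0014  0.0024  0.5332] deck now [-29.3 116.1 152.3] F [-0.   1.2 -1.5] g 32.8 q [0.1  0.43 1.59 0.   1.12 0.96]
```

```bash
cat > held.py <<'E'
from m import *
c=cam('wrist'); o=ctrl.get_obs(); T=R.from_rotvec(o['tool_rot']).as_matrix()
cp=T.T@(np.array(c['position'])-o['ee_pos']); cr=T.T@rot(c['orientation']); print('cam in tool',np.round(cp*1000),np.round(cr,2).tolist())
for n,m in(('white',mask(c,(0,0,110),(179,70,255))),('blue',mask(c,(100,110,40),(125,255,255)))):
    for q in blobs(m,80):
        (x,y),(w,h),a=cv2.minAreaRect(q); print(n,np.round([x,y,w,h,a]))
E
python3 held.py
```

```text
cam in tool [  81.   -4. -191.] [[-0.01, -0.96, -0.28], [1.0, -0.01, -0.01], [0.0, -0.28, 0.96]]
white [ 71.  62. 113. 250.  39.]
white [409. 223.  50. 121.  49.]
white [191. 203.  68.  86.  46.]
white [260. 232.  75.  63.  90.]
white [457. 252.  54.  88.  51.]
white [360. 150.  57.  58.  90.]
white [436. 305.  29.  57.  53.]
white [14. 20. 41. 28. 90.]
white [280. 319.  33.  32.  69.]
white [276. 146.  70.  56.  13.]
white [ 87. 262.  45.  31.  18.]
white [20. 31.  7. 78. 35.]
white [447. 320.   4.  59.  53.]
white [315. 204.  58.  33.  64.]
blue [341. 204. 301. 281.  42.]
blue [482.  22.  44.  59.  90.]
blue [258. 182.  31.  64.  90.]
blue [258. 305.  12.  52.  90.]
```

The can sits about 12 mm low in the pads, so I gripped too high. I'll set it down in the lane and grip later cans lower.

```bash
python3 -m jog '[[[0.05,-0.336,-0.02],[0,0,0.533]],[[0.124,-0.336,-0.02],[0,0,0.533]],[[0.124,-0.336,-0.02],[0,0,0.533]],[[0.124,-0.336,-0.02],[0,0,0.533]],[[0.124,-0.336,-0.02],[0,0,0.533]],[[0.124,-0.336,-0.02],[0,0,0.533]],[[0.124,-0.336,-0.02],[0,0,0.533]],[[0.124,-0.336,-0.06],[0,0,0.533]],[[0.124,-0.336,-0.1],[0,0,0.533]],[[0.124,-0.336,-0.12],[0,0,0.533]]]'; python3 w.py deck 77 -130 38 90; python3 held.py | grep blue
```

```text
clock: 28.37
ee_pos: [0.6298, -0.1391, 0.0589]
tool_rot: [-2.293, -2.142, -0.003]
ft_force: [-1.5, 0.0, -1.9]
gripper_width: 0.0327
grip_force: 16.7
t 28.4 shift [-0.0002 -0.002  -0.0279] turn [-0.0026 -0.0004  0.0047] deck now [  77.1 -128.5   58.9] F [-1.5  0.  -1.9] g 32.7 q [-0.31  0.66  1.43  0.    1.05 -0.25]
blue [325. 123.  27. 248.   4.]
blue [258. 182.  31.  64.  90.]
blue [441. 332.  27.  50.  90.]
blue [258. 305.  12.  54.  90.]
```

```bash
python3 -m jog '[[[0,-0.001,-0.015],[0,0,0.004]],[[0,-0.002,-0.025],[0,0,0.004]],[[0,-0.002,-0.029],[0,0,0.004]],[[0,-0.002,-0.029],[0,0,0.004]]]';python3 -m jog '[[[0,0,-0.003],[0,0,0]],[[0,0,-0.005],[0,0,0]],[[0,0,-0.005],[0,0,0]]]'
```

```text
clock: 28.75
ee_pos: [0.6314, -0.1402, 0.0402]
tool_rot: [-2.288, -2.153, -0.006]
ft_force: [-0.0, -0.5, -1.3]
gripper_width: 0.0323
grip_force: 16.8
clock: 29.0
ee_pos: [0.6315, -0.1403, 0.0367]
tool_rot: [-2.288, -2.153, -0.006]
ft_force: [0.1, 0.0, -1.5]
gripper_width: 0.0328
grip_force: 16.8
```

```bash
python3 -m jog '[[[0,0,-0.003],[0,0,0]],[[0,0,-0.005],[0,0,0]],[[0,0,-0.005],[0,0,0]]]';python3 -m jog '[[[0,0,-0.002],[0,0,0]],[[0,0,-0.004],[0,0,0]],[[0,0,-0.004],[0,0,0]]]'
```

```text
clock: 29.25
ee_pos: [0.6311, -0.1402, 0.0324]
tool_rot: [-2.287, -2.152, -0.006]
ft_force: [-0.3, -0.1, -2.0]
gripper_width: 0.0329
grip_force: 16.8
clock: 29.5
ee_pos: [0.6311, -0.1402, 0.0293]
tool_rot: [-2.287, -2.152, -0.005]
ft_force: [-0.4, -1.1, -1.4]
gripper_width: 0.0323
grip_force: 16.8
```

```bash
python3 -m jog '[[[0,0,-0.003],[0,0,0]],[[0,0,-0.005],[0,0,0]],[[0,0,-0.005],[0,0,0]]]';python3 -m jog '[[[0,0,-0.002],[0,0,0]],[[0,0,-0.004],[0,0,0]],[[0,0,-0.004],[0,0,0]]]'; python3 held.py | grep blue
```

```text
clock: 29.75
ee_pos: [0.6311, -0.1402, 0.0255]
tool_rot: [-2.287, -2.152, -0.005]
ft_force: [0.8, 0.3, -1.5]
gripper_width: 0.0327
grip_force: 16.8
clock: 30.0
ee_pos: [0.6311, -0.1402, 0.0225]
tool_rot: [-2.287, -2.152, -0.006]
ft_force: [0.4, -0.2, -1.9]
gripper_width: 0.0326
grip_force: 16.8
blue [338. 122.  35. 248.   4.]
blue [258. 182.  31.  64.  90.]
blue [258. 305.  12.  54.  90.]
```

```bash
python3 -m jog '[[[0,0,-0.002],[0,0,0]],[[0,0,-0.003],[0,0,0]],[[0,0,-0.003],[0,0,0]]]';python3 -m jog '[[[0,0,-0.002],[0,0,0]],[[0,0,-0.003],[0,0,0]],[[0,0,-0.003],[0,0,0]]]'
```

```text
clock: 30.3
ee_pos: [0.6315, -0.1403, 0.0209]
tool_rot: [-2.288, -2.153, -0.006]
ft_force: [-1.2, 0.8, 4.5]
gripper_width: 0.0328
grip_force: 18.1
clock: 30.55
ee_pos: [0.6318, -0.1404, 0.0205]
tool_rot: [2.287, 2.152, 0.007]
ft_force: [-8.0, 2.2, 31.7]
gripper_width: 0.0328
grip_force: 25.3
```

```bash
python3 -m jog '[[[0,0,0.005],[0,0,0]],[[0,0,0.005],[0,0,0]]]'; python3 -m jog '[[[0,0,0],[0,0,0]],[[0,0,0],[0,0,0]],[[0,0,0],[0,0,0]],[[0,0,0],[0,0,0]],[[0,0,0],[0,0,0]]]' -0.04;  python3 w.py deck 77 -130 14 90; python3 -m jog '[[[0,0,0.02],[0,0,0]],[[0,0,0.04],[0,0,0]],[[0,0,0.07],[0,0,0]],[[0,0,0.12],[0,0,0]],[[-0.1,0,0.18],[0,0,0]],[[-0.2,0,0.18],[0,0,0]],[[-0.2,0,0.18],[0,0,0]]]'
cat > lane.py <<'E'
from m import *
# cans in lane: blue band pairs seen from top, deck frame
c=cam('top'); t=np.radians(-3.5)
for q in blobs(mask(c,(100,90,40),(125,255,255)),8,(285,152,345,260)):
    (x,y),(w,h),a=cv2.minAreaRect(q); p=ray(c,[(x,y)],.047)[0]*1000; dx,dy=p[0]-560.7,p[1]+6.1
    print('band',np.round([x,y,w,h],1),'deck',np.round([dx*np.cos(t)+dy*np.sin(t),-dx*np.sin(t)+dy*np.cos(t)],1))
E
python3 lane.py
```

```text
clock: 30.72
ee_pos: [0.6317, -0.1404, 0.0229]
tool_rot: [2.288, 2.152, 0.007]
ft_force: [1.0, -0.1, -1.8]
gripper_width: 0.033
grip_force: 16.8
clock: 31.13
ee_pos: [0.6312, -0.1403, 0.0219]
tool_rot: [-2.287, -2.152, -0.006]
ft_force: [-0.0, 0.1, 1.1]
gripper_width: 0.0473
grip_force: 0.0
t 31.1 shift [-0.0021 -0.0004 -0.0105] turn [-0.0021  0.0013 -0.0001] deck now [  78.5 -129.6   21.9] F [-0.   0.1  1.1] g 47.3 q [-0.31  0.71  1.45  0.    0.98 -0.25]
clock: 31.72
ee_pos: [0.5132, -0.1402, 0.1514]
tool_rot: [2.286, 2.153, 0.007]
ft_force: [0.4, -0.4, 0.1]
gripper_width: 0.0473
grip_force: 0.0
band [305.  164.5  13.    4. ] deck [ 77.3 -94. ]
```

```bash
python3 -m jog '[[[-0.05,0.5,0],[0,0,-0.9]],[[-0.05,0.5,0],[0,0,-0.9]],[[-0.05,0.5,0],[0,0,-0.9]],[[-0.05,0.5,0],[0,0,-0.9]],[[-0.05,0.5,0],[0,0,-0.9]],[[-0.05,0.5,0],[0,0,-0.9]],[[-0.05,0.5,0],[0,0,-0.9]],[[-0.05,0.5,0],[0,0,-0.9]],[[-0.05,0.5,0],[0,0,-0.9]],[[-0.05,0.5,0],[0,0,-0.9]]]' -0.32; python3 w.py world 421.5 402 100 -3.7; python3 -m jog '[[[-0.07,0.22,0],[0,0,-0.21]],[[-0.07,0.22,0],[0,0,-0.21]],[[-0.07,0.22,0],[0,0,-0.21]],[[-0.07,0.22,0],[0,0,-0.21]],[[-0.07,0.22,0],[0,0,-0.21]],[[-0.07,0.22,0],[0,0,-0.21]]]'; python3 cans.py;python3 w.py world 421.5 402 8 -3.7
```

```text
clock: 32.6
ee_pos: [0.4787, 0.215, 0.1504]
tool_rot: [3.065, 0.683, 0.006]
ft_force: [1.3, -0.3, 0.4]
gripper_width: 0.0604
grip_force: 0.0
t 32.6 shift [-0.0762  0.2493 -0.0673] turn [ 0.001   0.0024 -0.3356] deck now [-95.4 215.7 150.4] F [ 1.3 -0.3  0.4] g 60.4 q [ 0.31  0.4   1.65 -0.    1.09  1.44]
clock: 33.1
ee_pos: [0.4251, 0.3821, 0.1503]
tool_rot: [3.134, 0.208, 0.005]
ft_force: [-0.4, -0.1, 0.4]
gripper_width: 0.0602
grip_force: 0.0
white [282.  99. 163. 253.  16.] [510.9 370.2  42. ]
white [244. 192.  54.  68.   9.] [417.6 395.4  42. ]
blue [242. 150.  38.  16.  11.] [458.8 402.2  42. ]
blue [260.  50.  41.  15.  12.] [550.4 396.3  42. ]
blue [245. 130.  39.  12.  12.] [478.8 401.1  42. ]
blue [229. 220.  35.  14.  12.] [385.6 407.1  42. ]
t 33.1 shift [-0.0056  0.0293 -0.1895] turn [ 0.0013  0.002  -0.1311] deck now [-158.3  377.2  150.1] F [-0.4 -0.   0.5] g 60.3 q [ 0.63  0.46  1.54 -0.    1.14  2.07]
```

```bash
python3 -m jog '[[[-0.005,0.031,-0.02],[0,0,-0.131]],[[-0.005,0.031,-0.05],[0,0,-0.131]],[[-0.005,0.031,-0.1],[0,0,-0.131]],[[-0.005,0.031,-0.15],[0,0,-0.131]],[[-0.005,0.031,-0.175],[0,0,-0.131]],[[-0.005,0.031,-0.189],[0,0,-0.131]],[[-0.005,0.031,-0.189],[0,0,-0.131]],[[-0.005,0.031,-0.189],[0,0,-0.131]]]'; python3 -m jog '[[[0,0,0],[0,0,0]],[[0,0,0],[0,0,0]],[[0,0,0],[0,0,0]],[[0,0,0],[0,0,0]],[[0,0,0],[0,0,0]],[[0,0,0],[0,0,0]]]' 1 20;  python3 -m jog '[[[0,0,0.05],[0,0,0]],[[0,0,0.1],[0,0,0]],[[0,0,0.15],[0,0,0]],[[0.1,-0.1,0.2],[0,0,0.95]],[[0.15,-0.3,0.2],[0,0,0.95]],[[0.15,-0.5,0.2],[0,0,0.95]],[[0.15,-0.5,0.2],[0,0,0.95]],[[0.15,-0.5,0.2],[0,0,0.95]],[[0.15,-0.5,0.2],[0,0,0.95]],[[0.15,-0.5,0.2],[0,0,0.95]]]'; python3 w.py deck 17 -130 60 90
```

```text
clock: 33.82
ee_pos: [0.4234, 0.4013, 0.0092]
tool_rot: [3.138, -0.107, 0.005]
ft_force: [-0.7, -0.3, -0.7]
gripper_width: 0.0605
grip_force: 0.0
clock: 34.32
ee_pos: [0.4242, 0.4037, 0.0104]
tool_rot: [-3.138, 0.106, -0.01]
ft_force: [-3.1, 9.0, 8.9]
gripper_width: 0.0372
grip_force: 20.4
clock: 35.15
ee_pos: [0.5045, 0.1635, 0.1504]
tool_rot: [2.945, 1.092, 0.007]
ft_force: [1.7, 0.5, -0.7]
gripper_width: 0.0369
grip_force: 18.9
t 35.1 shift [ 0.087  -0.4005 -0.1206] turn [-0.0016  0.0027  0.533 ] deck now [-66.5 165.9 150.4] F [ 1.7  0.5 -0.7] g 36.9 q [ 0.2   0.41  1.64 -0.    1.09  1.06]
```

```bash
python3 -m jog '[[[0.087,-0.4,0],[0,0,0.533]],[[0.087,-0.4,0],[0,0,0.533]],[[0.087,-0.4,0],[0,0,0.533]],[[0.087,-0.4,0],[0,0,0.533]],[[0.087,-0.4,0],[0,0,0.533]],[[0.087,-0.4,0],[0,0,0.533]],[[0.087,-0.4,0],[0,0,0.533]],[[0.087,-0.4,-0.05],[0,0,0.533]],[[0.087,-0.4,-0.09],[0,0,0.533]],[[0.087,-0.4,-0.12],[0,0,0.533]]]'; python3 w.py deck 17 -130 19 90
```

```text
clock: 35.98
ee_pos: [0.5703, -0.1384, 0.0585]
tool_rot: [2.296, 2.142, 0.007]
ft_force: [-0.5, 1.0, -2.3]
gripper_width: 0.0371
grip_force: 18.9
t 36.0 shift [-0.0008  0.002  -0.0527] turn [-0.0011  0.0029  0.0053] deck now [  17.7 -131.4   58.5] F [-0.5  1.  -2.3] g 37.1 q [-0.34  0.6   1.59  0.    0.95 -0.27]
```

```bash
python3 -m jog '[[[-0.001,0.001,-0.02],[0,0,0.005]],[[-0.001,0.002,-0.04],[0,0,0.005]],[[-0.001,0.002,-0.05],[0,0,0.005]],[[-0.001,0.002,-0.0535],[0,0,0.005]],[[-0.001,0.002,-0.0535],[0,0,0.005]]]'; python3 -m jog '[[[0,0,-0.002],[0,0,0]],[[0,0,-0.003],[0,0,0]],[[0,0,-0.003],[0,0,0]]]'; python3 w.py deck 17 -130 16.5 90
```

```text
clock: 36.4
ee_pos: [0.569, -0.1332, 0.0197]
tool_rot: [-2.286, -2.155, -0.006]
ft_force: [0.1, -0.6, -0.1]
gripper_width: 0.0368
grip_force: 18.9
clock: 36.65
ee_pos: [0.5693, -0.1334, 0.0179]
tool_rot: [2.286, 2.155, 0.007]
ft_force: [0.3, 0.4, -1.0]
gripper_width: 0.0368
grip_force: 18.9
t 36.6 shift [ 0.0006 -0.0047 -0.0019] turn [-0.0017  0.0022 -0.0014] deck now [  16.3 -126.5   17.9] F [ 0.3  0.4 -1. ] g 36.8 q [-0.33  0.65  1.62  0.    0.87 -0.28]
```

```bash
python3 -m jog '[[[0,-0.004,-0.001],[0,0,0]],[[0,-0.004,-0.003],[0,0,0]],[[0,-0.004,-0.003],[0,0,0]]]'; python3 -m jog '[[[0,0,0.002],[0,0,0]],[[0,0,0.002],[0,0,0]],[[0,0,0.002],[0,0,0]],[[0,0,0.002],[0,0,0]],[[0,0,0.002],[0,0,0]]]' -0.04;  python3 w.py deck 17 -130 14 90; python3 -m jog '[[[0,0,0.02],[0,0,0]],[[0,0,0.04],[0,0,0]],[[0,0,0.07],[0,0,0]],[[0,0,0.12],[0,0,0]],[[-0.1,0,0.18],[0,0,0]],[[-0.1,0.1,0.18],[0,0,0]],[[-0.1,0.15,0.18],[0,0,0]]]';python3 lane.py
```

```text
clock: 36.9
ee_pos: [0.5694, -0.1368, 0.0165]
tool_rot: [2.286, 2.154, 0.007]
ft_force: [-5.5, 0.6, 22.8]
gripper_width: 0.037
grip_force: 22.4
clock: 37.32
ee_pos: [0.5688, -0.1364, 0.0164]
tool_rot: [-2.286, -2.154, -0.006]
ft_force: [0.3, 0.6, -0.3]
gripper_width: 0.0474
grip_force: 0.0
t 37.3 shift [ 0.0012 -0.0007 -0.0032] turn [-0.002   0.0014 -0.0013] deck now [  16.1 -129.5   16.4] F [ 0.3  0.6 -0.3] g 47.4 q [-0.34  0.66  1.62  0.    0.87 -0.28]
clock: 37.9
ee_pos: [0.5025, -0.062, 0.147]
tool_rot: [2.289, 2.15, 0.007]
ft_force: [1.8, 0.4, 0.1]
gripper_width: 0.0476
grip_force: 0.0
band [334.2 166.1   3.8  12.3] deck [  79.1 -168.2]
band [305.  161.5   7.    4. ] deck [ 85.  -93.4]
```

```bash
python3 -m jog '[[[0.02,0.5,0],[0,0,-0.95]],[[0.02,0.5,0],[0,0,-0.95]],[[0.02,0.5,0],[0,0,-0.95]],[[0.02,0.5,0],[0,0,-0.95]],[[0.02,0.5,0],[0,0,-0.95]],[[0.02,0.5,0],[0,0,-0.95]],[[0.02,0.5,0],[0,0,-0.95]],[[0.02,0.5,0],[0,0,-0.95]],[[0.02,0.5,0],[0,0,-0.95]],[[0.02,0.5,0],[0,0,-0.95]]]' -0.32; python3 -m jog '[[[0,0.1,0.03],[0,0,-0.33]],[[0,0.1,0.03],[0,0,-0.33]],[[0,0.1,0.03],[0,0,-0.33]],[[0,0.1,0.03],[0,0,-0.33]],[[0,0.1,0.03],[0,0,-0.33]],[[0,0.1,0.03],[0,0,-0.33]]]'; python3 cans.py;python3 w.py world 514.5 397 8 -3.7; python3 lane.py; python3 tray.py
```

```text
clock: 38.78
ee_pos: [0.5182, 0.3022, 0.1454]
tool_rot: [3.071, 0.655, 0.005]
ft_force: [1.1, -0.5, -0.2]
gripper_width: 0.0604
grip_force: 0.0
clock: 39.28
ee_pos: [0.5184, 0.3752, 0.1677]
tool_rot: [3.137, -0.102, 0.004]
ft_force: [0.0, 0.2, 0.0]
gripper_width: 0.0597
grip_force: 0.0
white [272. 164. 211. 149.  90.] [537.2 359.4  42. ]
white [244. 239.  62.  70.  87.] [454.2 395.   42. ]
white [236. 186.  53.  25.  90.] [514.9 399.   42. ]
blue [236. 151.  14.  36.  90.] [552.6 395.2  42. ]
blue [238. 217.  12.  33.  88.] [479.9 399.7  42. ]
t 39.3 shift [-0.0053  0.0293 -0.213 ] turn [0.0017 0.0015 0.    ] deck now [-65.4 377.8 167.8] F [-0.4  0.  -0.2] g 60.3 q [ 0.53  0.54  1.34 -0.    1.27  2.17]
band [304.  188.5  13.    4. ] deck [ 15.8 -95.8]
band [305.  164.5  13.    4. ] deck [ 77.3 -94. ]
band [334.  166.7   4.   13.5] deck [  77.6 -167.8]
band [333.1 190.6   3.6  13.2] deck [  16.5 -169.5]
tray deck x,y,w,h,yaw [3.950e+01 9.410e+01 1.608e+02 1.709e+02 1.000e-01]
```

```bash
python3 -m jog '[[[-0.003,0.03,-0.05],[0,0,0]],[[-0.003,0.03,-0.1],[0,0,0]],[[-0.003,0.03,-0.15],[0,0,0]],[[-0.003,0.03,-0.19],[0,0,0]],[[-0.003,0.03,-0.207],[0,0,0]],[[-0.003,0.03,-0.214],[0,0,0]],[[-0.003,0.03,-0.214],[0,0,0]],[[-0.003,0.03,-0.214],[0,0,0]]]'; python3 -m jog '[[[0,0,0],[0,0,0]],[[0,0,0],[0,0,0]],[[0,0,0],[0,0,0]],[[0,0,0],[0,0,0]],[[0,0,0],[0,0,0]],[[0,0,0],[0,0,0]]]' 1 20;  python3 -m jog '[[[0,0,0.05],[0,0,0]],[[0,0,0.1],[0,0,0]],[[0,0,0.15],[0,0,0]],[[-0.05,-0.1,0.2],[0,0,0.95]],[[-0.05,-0.3,0.2],[0,0,0.95]],[[-0.05,-0.5,0.2],[0,0,0.95]],[[-0.05,-0.5,0.2],[0,0,0.95]],[[-0.05,-0.5,0.2],[0,0,0.95]],[[-0.05,-0.5,0.2],[0,0,0.95]],[[-0.05,-0.5,0.2],[0,0,0.95]]]'; python3 w.py deck -43 -130 60 90
```

```text
clock: 40.1
ee_pos: [0.5174, 0.3983, 0.0092]
tool_rot: [3.139, -0.108, 0.007]
ft_force: [0.3, 0.8, -0.1]
gripper_width: 0.0601
grip_force: 0.0
clock: 40.6
ee_pos: [0.5169, 0.3983, 0.0085]
tool_rot: [3.139, -0.108, 0.007]
ft_force: [-0.9, 0.8, 8.5]
gripper_width: 0.0382
grip_force: 20.4
clock: 41.43
ee_pos: [0.4852, 0.137, 0.1517]
tool_rot: [2.929, 1.134, 0.006]
ft_force: [1.8, -0.3, -1.5]
gripper_width: 0.0384
grip_force: 19.5
t 41.4 shift [ 0.0329 -0.3603 -0.1223] turn [-0.0013  0.0023  0.514 ] deck now [-84.1 138.2 151.7] F [ 1.8 -0.3 -1.5] g 38.4 q [ 0.16  0.37  1.69 -0.    1.07  0.99]
```

```bash
python3 -m jog '[[[0.033,-0.36,0],[0,0,0.514]],[[0.033,-0.36,0],[0,0,0.514]],[[0.033,-0.36,0],[0,0,0.514]],[[0.033,-0.36,0],[0,0,0.514]],[[0.033,-0.36,0],[0,0,0.514]],[[0.033,-0.36,0],[0,0,0.514]],[[0.033,-0.36,0],[0,0,0.514]],[[0.033,-0.36,-0.05],[0,0,0.514]],[[0.033,-0.36,-0.09],[0,0,0.514]],[[0.033,-0.36,-0.12],[0,0,0.514]]]'; python3 -m jog '[[[0,-0.002,-0.02],[0,0,0]],[[0,-0.002,-0.04],[0,0,0]],[[0,-0.002,-0.05],[0,0,0]],[[0,-0.002,-0.055],[0,0,0]],[[0,-0.002,-0.055],[0,0,0]]]'; python3 w.py deck -43 -130 14.5 90
```

```text
clock: 42.27
ee_pos: [0.5098, -0.1328, 0.0595]
tool_rot: [-2.296, -2.143, -0.005]
ft_force: [-0.6, 0.4, -1.4]
gripper_width: 0.0385
grip_force: 19.5
clock: 42.68
ee_pos: [0.5103, -0.1327, 0.0199]
tool_rot: [-2.293, -2.145, -0.005]
ft_force: [-0.5, -0.4, -1.1]
gripper_width: 0.0381
grip_force: 19.5
t 42.7 shift [-0.0006 -0.0007 -0.0072] turn [-0.002   0.0011  0.0037] deck now [ -42.6 -129.4   19.9] F [-0.5 -0.4 -1.1] g 38.1 q [-0.37  0.6   1.76  0.    0.78 -0.31]
```

```bash
python3 -m jog '[[[0,0,-0.003],[0,0,0]],[[0,0,-0.006],[0,0,0]],[[0,0,-0.0075],[0,0,0]],[[0,0,-0.0075],[0,0,0]]]'; python3 -m jog '[[[0,0,0.001],[0,0,0]],[[0,0,0.001],[0,0,0]],[[0,0,0.001],[0,0,0]],[[0,0,0.001],[0,0,0]],[[0,0,0.001],[0,0,0]]]' -0.04;  python3 w.py deck -43 -130 14 90; python3 -m jog '[[[0,0,0.02],[0,0,0]],[[0,0,0.04],[0,0,0]],[[0,0,0.07],[0,0,0]],[[0,0,0.12],[0,0,0]],[[0,0.1,0.2],[0,0,0]],[[0,0.4,0.25],[0,0,0]],[[0,0.4,0.25],[0,0,0]],[[0,0.4,0.25],[0,0,0]],[[0,0.4,0.25],[0,0,0]],[[0,0.4,0.25],[0,0,0]]]'; python3 lane.py
cat > chock.py <<'E'
from m import *
for n in('top','wrist'):
    c=cam(n,'ck'+n); O=mask(c,(5,150,90),(18,255,255)); O=cv2.morphologyEx(O,cv2.MORPH_CLOSE,np.ones((9,9)))
    for q in blobs(O,100): print(n,cv2.boundingRect(q),np.round(rect(c,q,.032),1))
E
python3 chock.py; python3 tray.py
```

```text
clock: 43.02
ee_pos: [0.5106, -0.1328, 0.0147]
tool_rot: [-2.294, -2.146, -0.006]
ft_force: [1.0, -1.1, -1.8]
gripper_width: 0.0379
grip_force: 19.5
clock: 43.43
ee_pos: [0.5105, -0.1328, 0.0153]
tool_rot: [-2.294, -2.146, -0.006]
ft_force: [0.3, -0.4, 0.6]
gripper_width: 0.0473
grip_force: 0.0
t 43.4 shift [-0.0009 -0.0006 -0.0018] turn [-0.0019  0.0016  0.0038] deck now [ -42.3 -129.5   15.3] F [ 0.3 -0.4  0.6] g 47.3 q [-0.37  0.61  1.76  0.    0.77 -0.31]
clock: 44.27
ee_pos: [0.51, 0.1029, 0.1858]
tool_rot: [-2.294, -2.146, -0.006]
ft_force: [1.1, -0.6, -0.4]
gripper_width: 0.0473
grip_force: 0.0
band [302. 211.  14.   4.] deck [-41.5 -94.9]
band [304.  188.5  13.    4. ] deck [ 15.8 -95.8]
band [305.  164.5  13.    4. ] deck [ 77.3 -94. ]
band [334.  166.7   4.   13.5] deck [  77.6 -167.8]
band [331.3 213.5   3.7  13.3] deck [ -41.8 -168.6]
band [333.1 190.6   3.5  13.2] deck [  16.5 -169.4]
top (99, 114, 22, 24) [730.4 410.4  64.3  49.8  -6.8]
tray deck x,y,w,h,yaw [ 40.1  94.7 160.8 170.8  -0.4]
```

```bash
sed -i 's/(5,150,90)/(3,130,35)/' chock.py; python3 -m jog '[[[0.02,0.1,0.02],[0,0,0]],[[0.02,0.1,0.02],[0,0,0]],[[0.02,0.1,0.02],[0,0,0]]]' | head -2; python3 chock.py; python3 w.py world 606 333 120 83; python3 tray.py
```

```text
clock: 44.72
ee_pos: [0.5271, 0.1792, 0.2008]
top (208, 173, 20, 24) [578.2 119.4  59.9  49.3   1.7]
top (98, 113, 24, 24) [727.5 405.3  73.8  47.  -27. ]
wrist (291, 0, 64, 68) [603.3 323.1  61.4  65.   -6.4]
wrist (297, 200, 29, 31) [ 5.883e+02  1.198e+02  3.520e+01  3.850e+01 -3.000e-01]
wrist (277, 202, 17, 41) [555.8 111.7  20.1  53.5  -2. ]
t 44.8 shift [ 0.1071  0.2099 -0.1061] turn [-0.0016  0.0012 -0.0372] deck now [-46.1 179.2 199.6] F [ 0.3 -0.4 -0.1] g 47.1 q [0.21 0.39 1.51 0.   1.24 0.28]
tray deck x,y,w,h,yaw [ 39.7  94.3 160.9 171.    0. ]
```

```bash
python3 -m jog '[[[0.1,0.12,0],[0,0,-0.037]],[[0.1,0.12,0],[0,0,-0.037]],[[0.1,0.12,0],[0,0,-0.037]],[[0.1,0.12,0],[0,0,-0.037]],[[0.1,0.12,0],[0,0,-0.037]]]' | head -2
python3 - <<'E'
from m import *
c=cam('wrist','ckw'); O=mask(c,(3,130,35),(18,255,255))
for q in blobs(cv2.morphologyEx(O,cv2.MORPH_CLOSE,np.ones((25,25))),400): print(cv2.boundingRect(q),np.round(rect(c,q,.032),1),np.round(rect(c,q,.02),1))
K=mask(c,(0,0,0),(179,255,60))
E
python3 w.py world 606 333 120 83
```

```text
clock: 45.28
ee_pos: [0.6011, 0.265, 0.1988]
(228, 73, 54, 77) [605.8 334.9  59.4  82.6  -7. ] [605.7 334.6  61.3  85.4  -7. ]
(329, 0, 66, 45) [726.8 411.4  64.6  41.1  -7. ] [730.7 413.6  66.8  42.5  -7. ]
t 45.3 shift [ 0.0075  0.0916 -0.1054] turn [-0.0011  0.0004  0.0008] deck now [ 23.1 272.3 199.1] F [-0.1 -1.9  0.6] g 47.7 q [0.32 0.53 1.26 0.   1.35 0.45]
```

```bash
python3 -m jog '[[[0.0065,0.093,-0.03],[0,0,0]],[[0.0065,0.093,-0.06],[0,0,0]],[[0.0065,0.093,-0.1],[0,0,0]],[[0.0065,0.093,-0.15],[0,0,0]],[[0.0065,0.093,-0.19],[0,0,0]],[[0.0065,0.093,-0.207],[0,0,0]],[[0.0065,0.093,-0.21],[0,0,0]],[[0.0065,0.093,-0.21],[0,0,0]]]'; python3 -m jog '[[[0,0,0],[0,0,0]],[[0,0,0],[0,0,0]],[[0,0,0],[0,0,0]],[[0,0,0],[0,0,0]],[[0,0,0],[0,0,0]],[[0,0,0],[0,0,0]],[[0,0,0],[0,0,0]],[[0,0,0],[0,0,0]]]' 1 50;  python3 w.py world 606 333 41 83; python3 -m jog '[[[0,0,0.05],[0,0,0]],[[0,0,0.1],[0,0,0]],[[-0.05,0,0.13],[0,0,0]],[[-0.1,-0.05,0.16],[0,0,0]],[[-0.15,-0.2,0.16],[0,0,0]],[[-0.2,-0.4,0.16],[0,0,0]],[[-0.2,-0.4,0.16],[0,0,0]],[[-0.2,-0.4,0.16],[0,0,0]],[[-0.2,-0.4,0.16],[0,0,0]],[[-0.2,-0.4,0.16],[0,0,0]]]'; python3 w.py deck -103 -130 80 90
```

```text
clock: 46.0
ee_pos: [0.6055, 0.3347, 0.0431]
tool_rot: [-2.354, -2.08, -0.005]
ft_force: [0.0, -1.3, 0.8]
gripper_width: 0.0474
grip_force: 0.0
clock: 46.67
ee_pos: [0.6058, 0.3359, 0.0432]
tool_rot: [-2.353, -2.082, -0.007]
ft_force: [0.5, -0.6, 6.2]
gripper_width: 0.0157
grip_force: 50.0
t 46.7 shift [ 0.0003 -0.0039 -0.0029] turn [-0.002   0.0022  0.    ] deck now [ 24.1 344.1  43.2] F [ 0.5 -0.6  6.2] g 15.7 q [0.42 0.74 1.31 0.   1.09 0.54]
clock: 47.5
ee_pos: [0.4649, 0.0699, 0.1618]
tool_rot: [-2.352, -2.082, -0.005]
ft_force: [0.5, -0.9, -1.9]
gripper_width: 0.0154
grip_force: 50.0
t 47.5 shift [-0.02   -0.266  -0.1091] turn [-0.0018  0.0014  0.0404] deck now [-100.2   70.   161.8] F [ 0.5 -0.9 -1.9] g 15.4 q [0.02 0.32 1.76 0.   1.07 0.14]
```

```bash
python3 -m jog '[[[-0.02,-0.266,0],[0,0,0.04]],[[-0.02,-0.266,0],[0,0,0.04]],[[-0.02,-0.266,0],[0,0,0.04]],[[-0.02,-0.266,0],[0,0,0.04]],[[-0.02,-0.266,0],[0,0,0.04]],[[-0.02,-0.266,-0.05],[0,0,0.04]],[[-0.02,-0.266,-0.1],[0,0,0.04]],[[-0.02,-0.266,-0.13],[0,0,0.04]],[[-0.02,-0.266,-0.14],[0,0,0.04]],[[-0.02,-0.266,-0.14],[0,0,0.04]]]';  python3 w.py deck -103 -130 50 90; python3 lane.py; python3 tray.py
```

```text
clock: 48.33
ee_pos: [0.4501, -0.1276, 0.0555]
tool_rot: [-2.287, -2.149, -0.003]
ft_force: [-0.8, -0.8, -1.8]
gripper_width: 0.0156
grip_force: 50.0
t 48.3 shift [-0.0002 -0.0026 -0.0073] turn [-0.0028 -0.0007  0.0008] deck now [-103.  -128.1   55.5] F [-0.8 -0.8 -1.8] g 15.6 q [-0.41  0.48  1.88  0.    0.79 -0.35]
band [304.  188.5  13.    4. ] deck [ 15.8 -95.8]
band [305.  164.5  13.    4. ] deck [ 77.3 -94. ]
band [334.  166.7   4.   13.5] deck [  77.6 -167.8]
band [333.1 190.6   3.5  13.2] deck [  16.5 -169.4]
tray deck x,y,w,h,yaw [3.960e+01 9.410e+01 1.609e+02 1.708e+02 1.000e-01]
```

```bash
python3 -m jog '[[[0,-0.0026,-0.003],[0,0,0]],[[0,-0.0026,-0.006],[0,0,0]],[[0,-0.0026,-0.006],[0,0,0]]]';python3 -m jog '[[[0.004,-0.0002,0],[0,0,0]],[[0.008,-0.0005,0],[0,0,0]],[[0.012,-0.0007,0],[0,0,0]],[[0.016,-0.001,0],[0,0,0]],[[0.02,-0.0012,0],[0,0,0]],[[0.024,-0.0015,0],[0,0,0]],[[0.028,-0.0017,0],[0,0,0]],[[0.032,-0.002,0],[0,0,0]],[[0.036,-0.0022,0],[0,0,0]],[[0.04,-0.0024,0],[0,0,0]]]'; python3 w.py deck -30 -130 50 90; python3 lane.py
```

```text
clock: 48.68
ee_pos: [0.4517, -0.1303, 0.0529]
tool_rot: [2.289, 2.151, 0.007]
ft_force: [-0.0, -0.7, -2.5]
gripper_width: 0.0156
grip_force: 50.0
clock: 49.52
ee_pos: [0.4814, -0.1318, 0.0523]
tool_rot: [-2.289, -2.151, -0.005]
ft_force: [0.5, -0.2, -1.9]
gripper_width: 0.0157
grip_force: 50.0
t 49.5 shift [ 0.0553 -0.0029 -0.003 ] turn [-0.0019  0.0013  0.0007] deck now [ -71.5 -130.4   52.3] F [ 0.5 -0.2 -1.9] g 15.7 q [-0.39  0.52  1.81  0.    0.82 -0.33]
band [305.  164.5  13.    4. ] deck [ 77.3 -94. ]
band [334.  166.7   4.   13.5] deck [  77.6 -167.8]
band [304.5 186.   10.    5. ] deck [ 22.2 -96.6]
```

```bash
python3 -m jog '[[[0.004,-0.0002,-0.001],[0,0,0]],[[0.008,-0.0005,-0.002],[0,0,0]],[[0.012,-0.0007,-0.0025],[0,0,0]],[[0.016,-0.001,-0.0025],[0,0,0]],[[0.02,-0.0012,-0.0025],[0,0,0]],[[0.024,-0.0015,-0.0025],[0,0,0]],[[0.028,-0.0017,-0.0025],[0,0,0]],[[0.032,-0.002,-0.0025],[0,0,0]],[[0.036,-0.0022,-0.0025],[0,0,0]],[[0.04,-0.0024,-0.0025],[0,0,0]]]'; python3 w.py deck -30 -130 50 90; python3 -m jog '[[[0.003,-0.0002,0],[0,0,0]],[[0.006,-0.0004,0],[0,0,0]],[[0.006,-0.0004,0],[0,0,0]],[[0.006,-0.0004,0],[0,0,0]]]'; python3 w.py deck -30 -130 50 90; python3 lane.py; python3 tray.py
```

```text
clock: 50.4
ee_pos: [0.5113, -0.1337, 0.0504]
tool_rot: [-2.289, -2.151, -0.005]
ft_force: [-2.1, -0.1, -1.8]
gripper_width: 0.0157
grip_force: 50.0
t 50.4 shift [ 0.0153 -0.0005 -0.0006] turn [-0.0019  0.0013  0.0008] deck now [ -41.5 -130.3   50.4] F [-2.1 -0.1 -1.8] g 15.7 q [-0.37  0.55  1.74  0.    0.85 -0.31]
clock: 50.73
ee_pos: [0.5159, -0.134, 0.0504]
tool_rot: [-2.289, -2.151, -0.006]
ft_force: [-0.5, 0.4, -3.8]
gripper_width: 0.0158
grip_force: 50.0
t 50.7 shift [ 0.0093 -0.     -0.0006] turn [-0.0018  0.0017  0.0008] deck now [ -36.9 -130.4   50.4] F [-0.5  0.4 -3.8] g 15.8 q [-0.37  0.55  1.73  0.    0.86 -0.31]
band [306. 160.  16.   4.] deck [ 89.1 -95.7]
band [334.5 156.    8.    5. ] deck [ 105.1 -167.3]
tray deck x,y,w,h,yaw [3.950e+01 9.410e+01 1.607e+02 1.709e+02 1.000e-01]
```

```bash
python3 -m jog '[[[0.002,-0.0001,0],[0,0,0]],[[0.004,-0.0002,0],[0,0,0]],[[0.004,-0.0002,0],[0,0,0]],[[0.004,-0.0002,0],[0,0,0]]]';  python3 -m jog '[[[0.002,-0.0001,0],[0,0,0]],[[0.004,-0.0002,0],[0,0,0]],[[0.004,-0.0002,0],[0,0,0]],[[0.004,-0.0002,0],[0,0,0]]]';python3 w.py deck -30 -130 50 90
```

```text
clock: 51.17
ee_pos: [0.5188, -0.1342, 0.0504]
tool_rot: [-2.289, -2.151, -0.006]
ft_force: [-0.1, -0.2, -3.0]
gripper_width: 0.0155
grip_force: 50.0
clock: 51.5
ee_pos: [0.5218, -0.1343, 0.0504]
tool_rot: [-2.289, -2.151, -0.006]
ft_force: [0.4, 0.3, -2.7]
gripper_width: 0.0159
grip_force: 50.0
t 51.5 shift [ 0.0014  0.0004 -0.0006] turn [-0.0019  0.0016  0.0008] deck now [ -31.  -130.3   50.4] F [ 0.4  0.3 -2.7] g 15.9 q [-0.37  0.56  1.71  0.    0.87 -0.31]
```

```bash
python3 -m jog '[[[0.002,-0.0001,0],[0,0,0]],[[0.003,-0.0002,0],[0,0,0]],[[0.003,-0.0002,0],[0,0,0]],[[0.003,-0.0002,0],[0,0,0]]]';  python3 -m jog '[[[0.001,-0.0001,0],[0,0,0]],[[0.002,-0.0001,0],[0,0,0]],[[0.002,-0.0001,0],[0,0,0]],[[0.002,-0.0001,0],[0,0,0]]]';python3 w.py deck -30 -130 50 90; python3 lane.py
```

```text
clock: 51.83
ee_pos: [0.5223, -0.1342, 0.0502]
tool_rot: [-2.287, -2.149, -0.003]
ft_force: [-8.9, -0.9, 1.7]
gripper_width: 0.016
grip_force: 50.0
clock: 52.17
ee_pos: [0.5225, -0.134, 0.0499]
tool_rot: [-2.286, -2.148, -0.001]
ft_force: [-13.0, -2.4, 3.0]
gripper_width: 0.0158
grip_force: 50.0
t 52.2 shift [0.0004 0.     0.0001] turn [-0.0026 -0.0021  0.0006] deck now [ -30.3 -130.    49.9] F [-13.   -2.4   3. ] g 15.8 q [-0.36  0.56  1.7   0.    0.88 -0.3 ]
band [305.8 157.5   4.7  11.4] deck [ 95.5 -94.7]
```

```bash
python3 -m jog '[[[-0.0015,0.0001,-0.001],[0,0,0]],[[-0.0015,0.0001,-0.0015],[0,0,0]],[[-0.0015,0.0001,-0.0015],[0,0,0]]]'; python3 -m jog '[[[0,0,0],[0,0,0]],[[0,0,0],[0,0,0]],[[0,0,0],[0,0,0]],[[0,0,0],[0,0,0]]]' 0.34; python3 -m jog '[[[0,0,0.01],[0,0,0]],[[0,0,0.03],[0,0,0]],[[0,0,0.06],[0,0,0]],[[0,0,0.1],[0,0,0]],[[0,0,0.15],[0,0,0]],[[0,0,0.2],[0,0,0]],[[-0.1,-0.2,0.2],[0,0,0]],[[-0.1,-0.35,0.2],[0,0,0]],[[-0.1,-0.35,0.2],[0,0,0]],[[-0.1,-0.35,0.2],[0,0,0]]]'; python3 lane.py; python3 tray.py;sed -i 's/(3,130,35)/(5,150,90)/' chock.py; python3 chock.py
python3 - <<'E'
from m import *
c=cam('top'); d=cam('scene')
cv2.imwrite('pics/end.png',np.vstack([cv2.resize(c['img'][130:290,60:460],(800,320)),np.hstack([cv2.resize(d['img'][130:280,170:340],(400,280)),cv2.resize(d['img'][220:370,70:290],(400,280))])]))
E
```

```text
clock: 52.47
ee_pos: [0.5223, -0.134, 0.0492]
tool_rot: [-2.287, -2.149, -0.002]
ft_force: [-10.3, 0.2, 7.2]
gripper_width: 0.0156
grip_force: 50.0
clock: 52.8
ee_pos: [0.5247, -0.1345, 0.0495]
tool_rot: [2.289, 2.151, 0.006]
ft_force: [0.6, -0.8, -0.5]
gripper_width: 0.0299
grip_force: 0.0
clock: 53.63
ee_pos: [0.4747, -0.2945, 0.2004]
tool_rot: [2.288, 2.152, 0.006]
ft_force: [1.0, -0.1, -0.2]
gripper_width: 0.0302
grip_force: 0.0
band [305.  172.9   5.1  42.2] deck [ 55.7 -95.5]
band [333.6 174.    4.6  44.4] deck [  58.7 -168.1]
tray deck x,y,w,h,yaw [ 39.6  94.1 160.8 170.9   0.2]
top (299, 195, 35, 26) [ 523.8 -135.2   60.1   84.2   -3.4]
top (99, 113, 22, 25) [730.4 410.4  64.3  49.8  -6.8]
wrist (265, 0, 59, 65) [ 521.7 -147.4   59.8   61.    -3.7]
```

View pics/end.png

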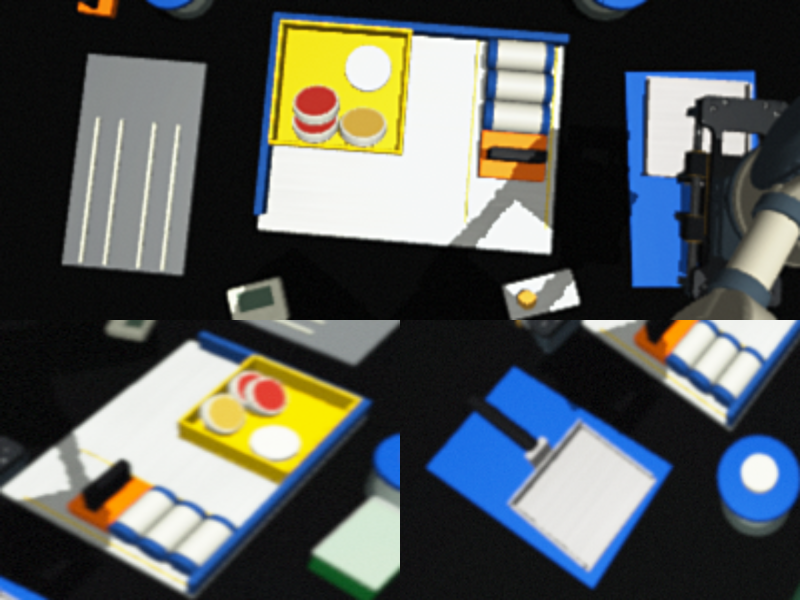

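The last picture shows everything in place:
- **Tray:** flush in its corner, with all four dishes inside.
- **Cans:** a closed row in the lane, starting at the far fence.
- **Chock:** square against the last can, at deck x about -29 with yaw within 0.1° of the deck's.
- **Shovel:** flat on its mat.

Handing in.

```bash
python3 -c "
from plant import ctrl
print(ctrl.job_done())"
```

```text
the job is handed in; nothing more can be done
None
```

The job is handed in at about 54 s on the robot's clock (no verdict came back): by the last pictures the tray is flush with all four dishes in it (three lean on its near wall), the three canisters and the chock form a closed row from the far fence, the shovel is flat on its mat, and I saw no bystander moved.

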